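# Line up microscope objectives by length

### The job

Line up the four microscope objectives in order of length on the black pads of the rail: the shortest on the pad beside the green end block, then each next longer one on the next pad, the longest at the far end. Stand each one upright, lens up, in the middle of its pad, setting it down gently without dropping it or tipping any over, and leave the closed culture dish where it is.

Things in the scene. Friction and masses are not known exactly. Their poses are not given: they have to be found in the camera images.
- obj_red: the shortest microscope objective, 36 mm tall, loose, standing upright with its lens up: a round aluminium barrel 30 mm in diameter up to 25 mm above its underside, above it a sloping red ring, then a dark nose 18 mm in diameter. Origin: centre of its underside, z up along the barrel. About 0.06 to 0.17 kg; rigid, friction ordinary
- obj_yellow: the second shortest microscope objective, 47 mm tall, loose, standing upright with its lens up: a round aluminium barrel 30 mm in diameter up to 36 mm above its underside, above it a sloping yellow ring, then a dark nose 18 mm in diameter. Origin: centre of its underside, z up along the barrel. About 0.06 to 0.17 kg; rigid, friction ordinary
- obj_blue: the second longest microscope objective, 58 mm tall, loose, standing upright with its lens up: a round aluminium barrel 30 mm in diameter up to 47 mm above its underside, above it a sloping blue ring, then a dark nose 18 mm in diameter. Origin: centre of its underside, z up along the barrel. About 0.06 to 0.17 kg; rigid, friction ordinary
- obj_white: the longest microscope objective, 69 mm tall, loose, standing upright with its lens up: a round aluminium barrel 30 mm in diameter up to 58 mm above its underside, above it a sloping white ring, then a dark nose 18 mm in diameter. Origin: centre of its underside, z up along the barrel. About 0.06 to 0.17 kg; rigid, friction ordinary
- pad_a: one end pad of the four pads pad_a, pad_b, pad_c, pad_d that lie in this order in a straight row, 62 mm apart, on the rail. A fixed black rubber disc 48 mm in diameter, 4 mm thick. Origin: centre of its underside, which lies 6 mm above the table, so its top is 10 mm above the table. The rail is a fixed flat aluminium bar 350 x 56 x 6 mm along the row; its y axis and the pad's run along the row from pad_a to pad_d
- pad_b: the inner pad next to pad_a of the four pads pad_a, pad_b, pad_c, pad_d that lie in this order in a straight row, 62 mm apart, on the rail. A fixed black rubber disc 48 mm in diameter, 4 mm thick. Origin: centre of its underside, which lies 6 mm above the table, so its top is 10 mm above the table. The rail is a fixed flat aluminium bar 350 x 56 x 6 mm along the row; its y axis and the pad's run along the row from pad_a to pad_d
- pad_c: the inner pad next to pad_d of the four pads pad_a, pad_b, pad_c, pad_d that lie in this order in a straight row, 62 mm apart, on the rail. A fixed black rubber disc 48 mm in diameter, 4 mm thick. Origin: centre of its underside, which lies 6 mm above the table, so its top is 10 mm above the table. The rail is a fixed flat aluminium bar 350 x 56 x 6 mm along the row; its y axis and the pad's run along the row from pad_a to pad_d
- pad_d: the other end pad of the four pads pad_a, pad_b, pad_c, pad_d that lie in this order in a straight row, 62 mm apart, on the rail. A fixed black rubber disc 48 mm in diameter, 4 mm thick. Origin: centre of its underside, which lies 6 mm above the table, so its top is 10 mm above the table. The rail is a fixed flat aluminium bar 350 x 56 x 6 mm along the row; its y axis and the pad's run along the row from pad_a to pad_d
- end_green: the green end block, 44 x 30 mm and 24 mm high, fixed on the rail, in line with the pads 59 mm beyond either pad_a or pad_d, whichever it is this time; it marks the end where the shortest objective goes. A like block in grey stands at the other end. Origin: centre of its underside, 6 mm above the table
- dish: the closed round culture dish, clear with pink inside, 60 mm in diameter and about 18 mm high, loose on the table among the objectives; to be left where it is. Origin: centre of its underside

How it is judged:
At the end, for the whole second after the job is handed in: Counted from the green end block the pads carry the 36, 47, 58 and 69 mm objectives, each within 10 mm of its pad's centre, underside 7 to 14 mm above the table, upright within 0.1 rad, released and at rest; the dish is within 15 mm of its starting place (((horizontal distance between end_green and pad_a below 0.1 m and horizontal distance between obj_red and pad_a below 0.01 m and horizontal distance between obj_yellow and pad_b below 0.01 m and horizontal distance between obj_blue and pad_c below 0.01 m and horizontal distance between obj_white and pad_d below 0.01 m) or (horizontal distance between end_green and pad_d below 0.1 m and horizontal distance between obj_red and pad_d below 0.01 m and horizontal distance between obj_yellow and pad_c below 0.01 m and horizontal distance between obj_blue and pad_b below 0.01 m and horizontal distance between obj_white and pad_a below 0.01 m)) and angle between each of obj_red, obj_yellow, obj_blue, obj_white's own z axis and vertical below 0.1 rad and height (world z) of obj_red between 0.007 and 0.014 m and linear speed of each of obj_red, obj_yellow, obj_blue, obj_white below 0.02 m/s and height (world z) of obj_yellow between 0.007 and 0.014 m and height (world z) of obj_blue between 0.007 and 0.014 m and height (world z) of obj_white between 0.007 and 0.014 m and distance of dish from where it was at the start of the episode below 0.015 m); the robot touches nothing.
It fails at once if an objective is tipped over (more than 0.8 rad from upright) (angle between any of obj_red, obj_yellow, obj_blue, obj_white's own z axis and vertical above 0.8 rad).
It fails at once if an objective is dropped (moves faster than 0.7 m/s, a fall of about 25 mm, with no finger on it) ((linear speed of obj_red above 0.7 m/s and contact force between the fingers and obj_red below 0.02 N) or (linear speed of obj_yellow above 0.7 m/s and contact force between the fingers and obj_yellow below 0.02 N) or (linear speed of obj_blue above 0.7 m/s and contact force between the fingers and obj_blue below 0.02 N) or (linear speed of obj_white above 0.7 m/s and contact force between the fingers and obj_white below 0.02 N)).
It fails at once if the culture dish is moved by more than 15 mm (distance of dish from where it was at the start of the episode above 0.015 m).
It also fails if it takes over 86 s, if anything falls off the work surface, if the arm or the gripper's body presses on something with over 40 N, if the wrist force passes 120 N, or if a joint passes its speed limit or range.

### The arm

A 6-joint arm with a two-finger parallel gripper is mounted at the origin on the work surface. World frame = base frame: x ahead of the robot, y to its left, z up, the work surface at z = 0. Lengths are in m, angles in rad, forces in N, time in s.
With the tool pointing down it reaches from about 0.375 to 0.9 m from the base axis. Payload 3.1 kg.
Tool frame: the origin (TCP) lies on the centre line of the jaws, within the pads' length; the fingertips stand manip.finger_overhang ahead of it and the grasp point (between the pads) lies 11 mm behind it (manip.finger_overhang is the distance from the TCP to the fingertips, in m); y points along the fingers, z is the direction in which the jaws open and shut, and the axes are right-handed (so a half turn about y gives the same grasp; the last joint's range is limited). The gripper opens to 85 mm and grips with 20 to 120 N. Pads are 22 mm wide; open, the fingers measure 114 mm over their backs; the gripper's body (76 mm by 85 mm) begins 54 mm behind the grasp point. The pads swing forward as they close: fully open they stand 13 mm farther back than shut.
Start: joints at [-1.411, 0.527, 1.433, -0, 1.181, -0.178], TCP at [0.208, -0.589, 0.205] pointing down, gripper open.
Joint ranges: [-3.08, 3.08], [-0.75, 2.2], [0.22, 2.44], [-1.43, 4.57], [0, 2.65], [-2.85, 2.85]. Speed limits (rad/s): [2.79, 2.79, 3.14, 3.14, 3.14, 3.14].

### API

Orientations are given as a unit quaternion [x, y, z, w].
In Python, from station import manip gives the robot as it stands.
- The arm moves only by the tool send_rows, never from a script. Its argument "plan" is a list of rows, each an object with "linear": the shift along the tool's x, y, z in units of 30 mm (1.0 is 30 mm), a list of three; "roll": the turn about the tool's y in units of 6 degrees (1.0 is 6 degrees). In form: [{"linear": [tx, ty, tz], "roll": roll}, ...]. A call has exactly 5 rows; each row shifts and turns the commanded pose from where the row before left it, along the tool's axes as they then stand; what a row does not reach is not made up. A row lasts 1/8 s, in which the tool goes at most 62.5 mm and 10.7 degrees, less where a joint would pass 70% of its speed; a pose out of reach is approached as far as the arm can. A call is refused whole if a number of a shift passes 1 or a number of a turn 1, either way. A call with a gripper value outside its range is refused whole. "claw" is the finger opening in mm, from 0 to 85.4, set as the call begins (left out, the last holds). The fingers move at their own pace and stop on an object; "force" is the grip in N (left out, the last holds). Time passes only in rows, so rows that do not move let the fingers close, or fill a call up. It gives the time, the measured TCP pose, the force and the opening at its end, in the units of the state.
- manip.sense(): the state, without advancing time (a new reading comes with each control period).
- manip.snapshot(name): name is "scene" or "top"; returns the picture (384x512x3 uint8, blue, green, red); there is no depth.
- manip.get_calibration(name): a dict with "fovy" (degrees; the focal length in pixels is half the picture's height over the tangent of half this angle, whatever the lens; pixels are square), "cx", "cy" (the principal point, pixels), "cam_to_world" (4x4, takes a point from camera to world coordinates). Camera axes: x right, y down, z forward; pixel columns grow to the right and rows downward; lengths in m; the calibration is good to about 2 mm. A picture is of the moment at which its call begins. get_calibration takes no time and is no camera call.
- manip.sign_off(): hands the job in, once; it reports no verdict.
Trained networks look in the newest picture that a camera, given by its name, has taken for a name from the list of things; names that differ only in an ending like _2 or _b are one class to them, and where a whole thing is asked for, a point or a joint stands for the part that bears it (a point fixed in the world has none). Each returns a list of dicts, best first, with "p" (0 to 1); they miss things now and then, are a little off and sometimes report something else, mostly with a low value. They report only what shows in the picture. A call takes as long as a camera call.
- manip.look_for(camera, query): "extent" ([left, top, right, bottom] in pixels, round what is visible of it).
The state is a dict: "t": time; "q": joint angles; "qd": joint speeds; "tau": joint torques, N m; "tcp_pos": TCP position; "tool_rot": TCP orientation; "force": force on the tool from outside, world axes, zero at the start; "ft_torque": the same for the moment, N m; "finger_gap": opening from 0.0 (shut) to 1.0 (fully open).
Only numpy, scipy, OpenCV 4.12 (cv2) and the standard library are available. Lean on these libraries where they do the work, as an engineer would, in place of code of your own. Each camera call takes 0.05 s, during which the arm holds its last target.

## Working session

There is one attempt and no reset: what is moved stays moved. The work goes in short steps, Python scripts to look and compute and a tool call to move; the robot and the scene stay as the last step left them, time stands still between calls to the robot, and variables do not carry over. Pictures are saved under pics/ and viewed, and the job is handed in when it is done.

Besides the shell and the picture viewer there is one more tool, called after "Call:" by a JSON object that holds its "method" and its "body". send_rows: Moves the arm, as the interface text tells. Its arguments: {"type":"object","properties":{"plan":{"type":"array"},"claw":{"type":"number"},"force":{"type":"number"}},"required":["plan"]}

```bash
ls; mkdir -p pics; python3 - <<'E'
from station import manip
import cv2,numpy as np
print(manip.sense()); print(manip.finger_overhang)
for c in ("scene","top"):
    im=manip.snapshot(c); cv2.imwrite(f"pics/{c}0.png",im)
    k=manip.get_calibration(c); print(c,k)
    for q in ("obj_red","obj_yellow","obj_blue","obj_white","pad_a","end_green","dish"):
        print(q,[( [round(v) for v in d["extent"]],round(d["p"],2)) for d in manip.look_for(c,q)[:5]])
E
```

```text
pics
{'t': 0.0, 'q': array([-1.41052174e+00,  5.28492032e-01,  1.43389088e+00,  4.75288689e-05,
        1.18141594e+00, -1.78519000e-01]), 'qd': array([-0.00086641, -0.00098261,  0.00073659, -0.00125704, -0.00077424,
       -0.0004655 ]), 'tau': array([ 2.35970577e-05, -4.42355382e+01, -1.78029281e+01, -9.57475004e-05,
        8.43898393e-03,  6.19093555e-06]), 'tcp_pos': array([ 0.20762371, -0.58868931,  0.20402144]), 'tool_rot': array([-0.11918055,  0.6977662 , -0.69620652,  0.11922586]), 'force': array([-0.31045856,  0.46159407,  0.3094676 ]), 'ft_torque': array([-0.00616863, -0.04973836,  0.01337194]), 'finger_gap': 0.9983466110800978}
0.008
scene {'fovy': 50.57981440989442, 'cx': 258.4477722424888, 'cy': 194.55277054650244, 'cam_to_world': array([[ 0.88168692,  0.32064297, -0.34614486,  0.88302992],
       [ 0.47182029, -0.60491994,  0.64144952, -0.54483204],
       [-0.00371365, -0.72887582, -0.68463585,  0.66213065],
       [ 0.        ,  0.        ,  0.        ,  1.        ]])}
obj_red [([277, 125, 288, 141], 0.62)]
obj_yellow [([217, 170, 230, 194], 0.68), ([271, 226, 294, 2
[... 491 characters left out ...]
  4.33175697e-01],
       [-9.99943757e-01,  6.55385539e-04, -1.05855439e-02,
         1.53058335e-02],
       [ 1.02484588e-02, -1.97195338e-01, -9.80310649e-01,
         7.61433256e-01],
       [ 0.00000000e+00,  0.00000000e+00,  0.00000000e+00,
         1.00000000e+00]])}
obj_red [([289, 220, 306, 233], 0.69), ([97, 220, 113, 233], 0.68)]
obj_yellow [([223, 230, 238, 245], 0.77)]
obj_blue [([346, 236, 371, 249], 0.52)]
obj_white [([289, 220, 306, 232], 0.69), ([349, 237, 369, 252], 0.32)]
pad_a [([288, 135, 309, 158], 0.92), ([202, 143, 221, 161], 0.76), ([230, 138, 252, 159], 0.64), ([256, 140, 281, 158], 0.61)]
end_green [([316, 133, 332, 153], 0.87)]
dish [([164, 209, 194, 240], 0.94)]
```

View pics/scene0.png

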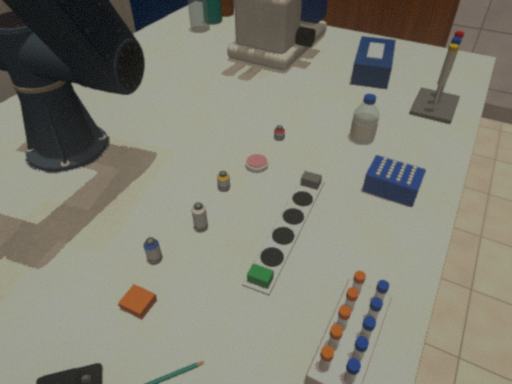

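View pics/top0.png

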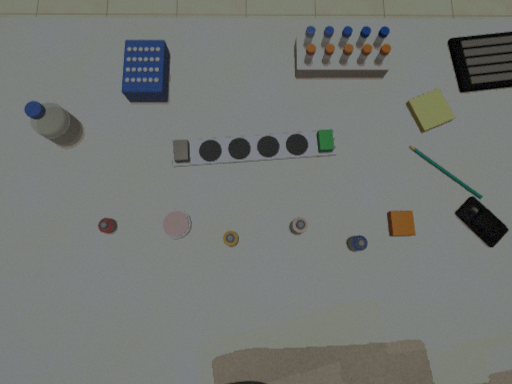

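```bash
python3 - <<'E'
import cv2
a=cv2.imread("pics/top0.png")[120:260,80:390]
cv2.imwrite("pics/topc.png",cv2.resize(a,None,fx=2.55,fy=2.55,interpolation=cv2.INTER_CUBIC))
a=cv2.imread("pics/scene0.png")[110:300,130:330]
cv2.imwrite("pics/scenec.png",cv2.resize(a,None,fx=3,fy=3,interpolation=cv2.INTER_CUBIC))
E
```

```text
(no output)
```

View pics/topc.png

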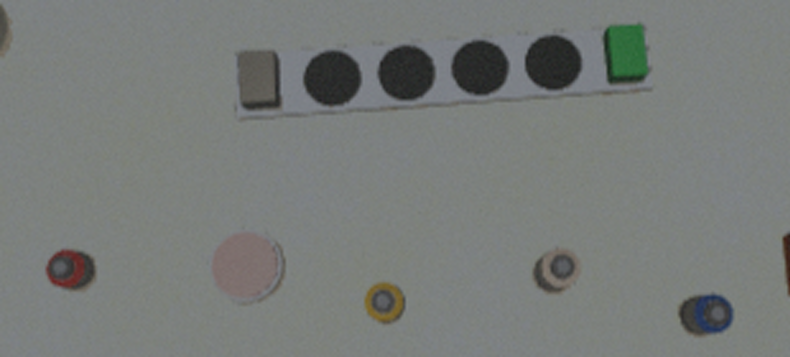

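View pics/scenec.png

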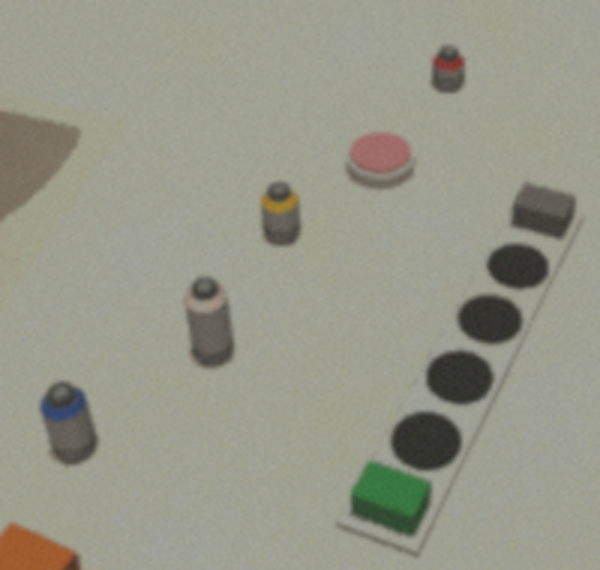

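The top picture has +x up and +y left. The objectives stand at red (105,225), yellow (230,238), white (301,224) and blue (362,243). The pads run from (210,150) to (297,145), with the green block at the right end, so −y. I'll refine these and cross-check them with the two cameras.

```bash
cat > h.py <<'E'
import numpy as np,cv2
from station import manip
def ray(c,u,v):
    k=manip.get_calibration(c);f=192/np.tan(np.radians(k["fovy"]/2));T=np.array(k["cam_to_world"])
    return T[:3,3],T[:3,:3]@np.array([(u-k["cx"])/f,(v-k["cy"])/f,1])
def atz(c,u,v,z):
    o,d=ray(c,u,v);return (o+d*(z-o[2])/d[2])
def proj(c,p):
    k=manip.get_calibration(c);f=192/np.tan(np.radians(k["fovy"]/2));T=np.array(k["cam_to_world"])
    q=T[:3,:3].T@(np.array(p)-T[:3,3]);return f*q[0]/q[2]+k["cx"],f*q[1]/q[2]+k["cy"]
E
python3 - <<'E'
from h import *
np.set_printoptions(precision=4,suppress=True)
T={'red':(104.7,225.1),'yel':(230.2,237.6),'whi':(300.8,223.9),'blu':(361.6,242.7)}
S={'red':(279.7,127.3),'yel':(223.3,173.3),'whi':(198.3,205.7),'blu':(150.7,240.7)}
H={'red':.036,'yel':.047,'whi':.069,'blu':.058}
for n in T: print(n,atz('top',*T[n],H[n]),atz('scene',*S[n],H[n]))
P={}
for c,box in(('top',(120,175,190,312)),('scene',(180,280,250,325))):
    im=cv2.imread(f'pics/{c}0.png');g=im.max(2)
    m=np.zeros_like(g);r0,r1,c0,c1=box;m[r0:r1,c0:c1]=(g[r0:r1,c0:c1]<75)
    n,l,st,ce=cv2.connectedComponentsWithStats(m)
    for i in range(1,n):
        if st[i,4]>60:print(c,st[i],ce[i],atz(c,*ce[i],.010))
d=[atz('top',177.5,225,.018),atz('scene',257,161,.018)];print('dish',d)
E
```

```text
red [0.4889 0.3061 0.036 ] [0.4912 0.3055 0.036 ]
yel [0.4636 0.0584 0.047 ] [0.465  0.0571 0.047 ]
whi [ 0.4879 -0.076   0.069 ] [ 0.4889 -0.0773  0.069 ]
blu [ 0.4529 -0.1924  0.058 ] [ 0.4546 -0.192   0.058 ]
top [286 134  22  21 363] [296.4683 144.0826] [ 0.6629 -0.079   0.01  ]
top [257 136  22  21 361] [267.7424 146.0886] [ 0.6584 -0.0174  0.01  ]
top [228 138  22  21 361] [238.903  148.1911] [0.6537 0.0442 0.01  ]
top [199 140  22  21 367] [209.812  150.2561] [0.6491 0.1061 0.01  ]
scene [302 180  18   8  92] [310.087  183.3587] [0.6448 0.1593 0.01  ]
scene [293 192  19  14 202] [302.2079 198.401 ] [0.6491 0.1022 0.01  ]
scene [283 209  20  15 234] [292.8248 215.9957] [0.6535 0.0406 0.01  ]
scene [273 228  21  16 270] [282.7815 235.3593] [ 0.6584 -0.021   0.01  ]
scene [261 248  22  18 312] [271.5609 256.6667] [ 0.663  -0.0827  0.01  ]
dish [array([0.4902, 0.1668, 0.018 ]), array([0.4954, 0.1666, 0.018 ])]
```

```bash
python3 - <<'E'
from h import *
from scipy.spatial.transform import Rotation as R
np.set_printoptions(precision=4,suppress=True)
s=manip.sense();M=R.from_quat(s['tool_rot']).as_matrix();print(M,s['t'])
E
```

```text
[[-0.9431 -0.      0.3324]
 [-0.3324 -0.     -0.9431]
 [ 0.     -1.      0.    ]] 0.8
```

Call:
{"method": "send_rows", "body": {"plan": [{"linear": [0,0.2,0],"roll": -0.98},{"linear": [0,0.2,0],"roll": -0.98},{"linear": [0,0.2,0],"roll": -0.98},{"linear": [0,0.2,0],"roll": -0.98},{"linear": [0,0.2,0],"roll": -0.98}], "claw": 70, "force": 30}}

```text
t: 1.42
tcp_pos: [0.2078, -0.5895, 0.1749]
tool_rot: [0.293, -0.643, 0.643, -0.293]
force: [0.4, -1.1, 0.8]
finger_gap: 0.818
```

Call:
{"method": "send_rows", "body": {"plan": [{"linear": [0,0.2,0],"roll": -0.98},{"linear": [0,0.2,0],"roll": -0.98},{"linear": [0,0.2,0],"roll": -0.98},{"linear": [0,0.2,0],"roll": -0.98},{"linear": [0,0.2,0],"roll": -0.98}]}}

```text
t: 2.05
tcp_pos: [0.2078, -0.5895, 0.1449]
tool_rot: [0.447, -0.548, 0.548, -0.447]
force: [0.0, 0.3, -0.4]
finger_gap: 0.819
```

Call:
{"method": "send_rows", "body": {"plan": [{"linear": [0,0,0],"roll": -0.98},{"linear": [0,0,0],"roll": -0.98},{"linear": [0,0,0],"roll": 0},{"linear": [0,0,0],"roll": 0},{"linear": [0,0,0],"roll": 0}]}}

```text
t: 2.68
tcp_pos: [0.2078, -0.5894, 0.145]
tool_rot: [0.5, -0.5, 0.5, -0.5]
force: [-0.2, 0.1, 0.5]
finger_gap: 0.82
```

```bash
cat > st.py <<'E'
from h import *
import sys
from scipy.spatial.transform import Rotation as R
np.set_printoptions(precision=4,suppress=True)
s=manip.sense();M=R.from_quat(s['tool_rot']).as_matrix();print("t",s['t'],"tcp",s['tcp_pos'],"gap",s['finger_gap']*85.4,"F",s['force'],"q",s['q'])
print("z ax",M[:,2],"x ax",M[:,0])
if len(sys.argv)>3:
    t=np.array([float(a) for a in sys.argv[1:4]]);print("units",M.T@(t-s['tcp_pos'])/.03)
E
python3 st.py .454 -.192 .13
```

```text
t 2.675 tcp [ 0.2078 -0.5894  0.145 ] gap 69.98993083210806 F [-0.173   0.1033  0.5418] q [-1.4105  0.5971  1.4895  0.      1.055  -1.4092]
z ax [ 1.     -0.0013  0.    ] x ax [-0.0013 -1.      0.    ]
units [-13.2586   0.5011   8.1912]
```

Call:
{"method": "send_rows", "body": {"plan": [{"linear": [-0.88,0.1,0.55],"roll": 0},{"linear": [-0.88,0.1,0.55],"roll": 0},{"linear": [-0.88,0.1,0.55],"roll": 0},{"linear": [-0.88,0.1,0.55],"roll": 0},{"linear": [-0.88,0.1,0.55],"roll": 0}]}}

```text
t: 3.3
tcp_pos: [0.2908, -0.4568, 0.1301]
tool_rot: [0.5, -0.5, 0.5, -0.5]
force: [0.8, -0.2, 0.2]
finger_gap: 0.818
```

Call:
{"method": "send_rows", "body": {"plan": [{"linear": [-0.88,0.1,0.55],"roll": 0},{"linear": [-0.88,0.1,0.55],"roll": 0},{"linear": [-0.88,0.1,0.55],"roll": 0},{"linear": [-0.88,0.1,0.55],"roll": 0},{"linear": [-0.88,0.1,0.55],"roll": 0}]}}

```text
t: 3.92
tcp_pos: [0.3735, -0.3249, 0.1151]
tool_rot: [0.5, -0.5, 0.501, -0.5]
force: [0.0, -0.5, 0.4]
finger_gap: 0.824
```

Call:
{"method": "send_rows", "body": {"plan": [{"linear": [-0.88,0.1,0.55],"roll": 0},{"linear": [-0.88,0.1,0.55],"roll": 0},{"linear": [-0.88,0.1,0.55],"roll": 0},{"linear": [-0.88,0.1,0.55],"roll": 0},{"linear": [-0.94,0.1,0.49],"roll": 0}]}}

```text
t: 4.55
tcp_pos: [0.4546, -0.1913, 0.1002]
tool_rot: [0.5, -0.5, 0.501, -0.5]
force: [0.0, 0.1, 0.6]
finger_gap: 0.822
```

```bash
python3 st.py .454 -.192 .025; python3 - <<'E'
from h import *
a=manip.snapshot('scene')[150:300,60:330];b=manip.snapshot('top')[130:280,260:460]
cv2.imwrite('pics/b1.png',cv2.resize(a,None,fx=2.9,fy=2.9));cv2.imwrite('pics/b2.png',cv2.resize(b,None,fx=3,fy=3))
E
```

```text
t 4.55 tcp [ 0.4546 -0.1913  0.1002] gap 70.21378987405934 F [0.0252 0.1193 0.6118] q [-0.6253  0.5186  1.8587  0.      0.7631 -0.624 ]
z ax [ 1.     -0.0013  0.001 ] x ax [-0.0013 -1.      0.0007]
units [ 0.0224  2.5052 -0.0227]
```

View pics/b1.png

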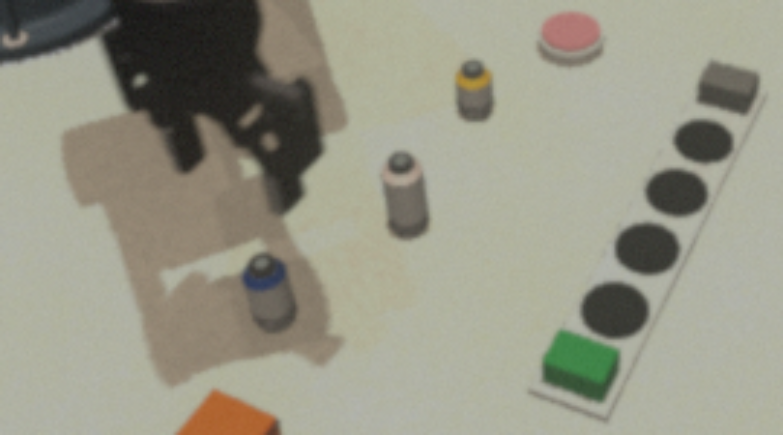

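The picture shows the fingertips around (185,165) and (285,205) in the crop, above the blue one at (265,265). I'll check that against the projection.

```bash
python3 - <<'E'
from h import *
for x in (-.035,0,.035):
    p=np.array(proj('scene',[.4546+x,-.1913,.092])); print((p-[60,150])*2.9)
print((np.array(proj('scene',[.4538,-.1922,.058]))-[60,150])*2.9)
E
```

```text
[212.22545592 209.6852501 ]
[253.98769091 228.23792227]
[297.09324215 247.38735622]
[261.85772405 262.82526422]
```

View pics/b2.png

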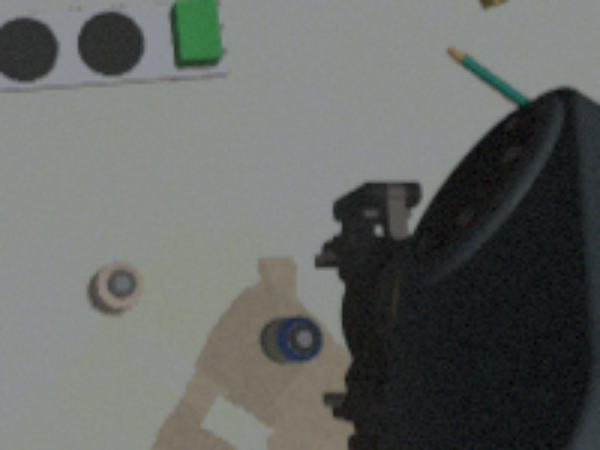

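```bash
python3 - <<'E'
from h import *
for z in (.09,.1,.11,.12,.13,.14): print(z,atz('top',370.4,240.3,z),atz('scene',60+235/2.9,150+188/2.9,z))
im=cv2.imread('pics/b2.png')
a=manip.snapshot('scene')[170:240,90:180];b=manip.snapshot('top')[180:280,330:410]
cv2.imwrite('pics/b3.png',np.vstack([cv2.resize(a,(720,560))]));cv2.imwrite('pics/b4.png',cv2.resize(b,(480,600)))
E
```

```text
0.09 [ 0.45628112 -0.19922222  0.09      ] [ 0.41820883 -0.16739327  0.09      ]
0.1 [ 0.455937   -0.19602715  0.1       ] [ 0.42633322 -0.17399034  0.1       ]
0.11 [ 0.45559288 -0.19283207  0.11      ] [ 0.4344576  -0.18058741  0.11      ]
0.12 [ 0.45524876 -0.18963699  0.12      ] [ 0.44258199 -0.18718449  0.12      ]
0.13 [ 0.45490463 -0.18644192  0.13      ] [ 0.45070638 -0.19378156  0.13      ]
0.14 [ 0.45456051 -0.18324684  0.14      ] [ 0.45883076 -0.20037863  0.14      ]
```

View pics/b3.png

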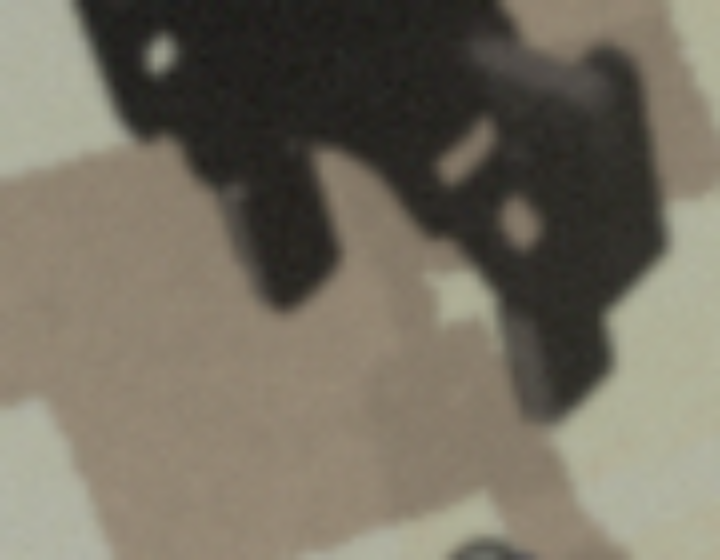

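View pics/b4.png

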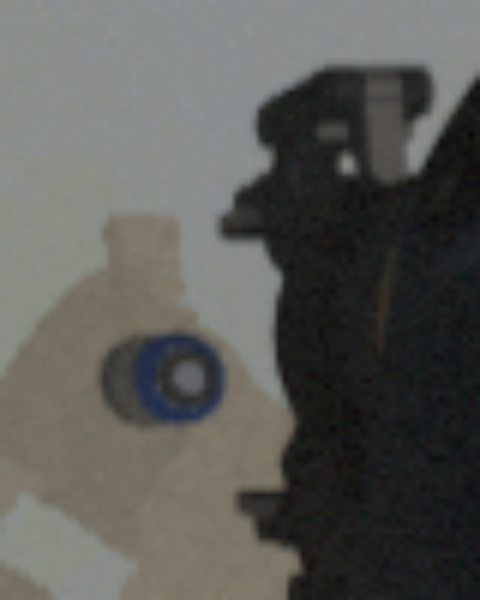

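Both views suggest that the open tips sit higher than the TCP figure says, around z≈0.12. The lateral fit is fine. I'll go down partway, straddling blue, and look again.

Call:
{"method": "send_rows", "body": {"plan": [{"linear": [0,0.4,0],"roll": 0},{"linear": [0,0.4,0],"roll": 0},{"linear": [0,0.4,0],"roll": 0},{"linear": [0,0.3,0],"roll": 0},{"linear": [0,0,0],"roll": 0}]}}

```text
t: 5.38
tcp_pos: [0.453, -0.1915, 0.054]
tool_rot: [-0.5, 0.501, -0.499, 0.5]
force: [-0.2, -0.2, 0.1]
finger_gap: 0.816
```

```bash
python3 st.py .454 -.192 .025; python3 - <<'E'
from h import *
a=manip.snapshot('scene')[180:280,90:190]
cv2.imwrite('pics/b5.png',cv2.resize(a,(600,600)))
E
```

```text
t 5.375 tcp [ 0.453  -0.1915  0.054 ] gap 69.64660504518153 F [-0.2258 -0.1872  0.0633] q [-0.6276  0.6043  1.8885  0.      0.6509 -0.6268]
z ax [ 1.     -0.0009 -0.0018] x ax [-0.0009 -1.     -0.0013]
units [0.018  0.9665 0.035 ]
```

View pics/b5.png

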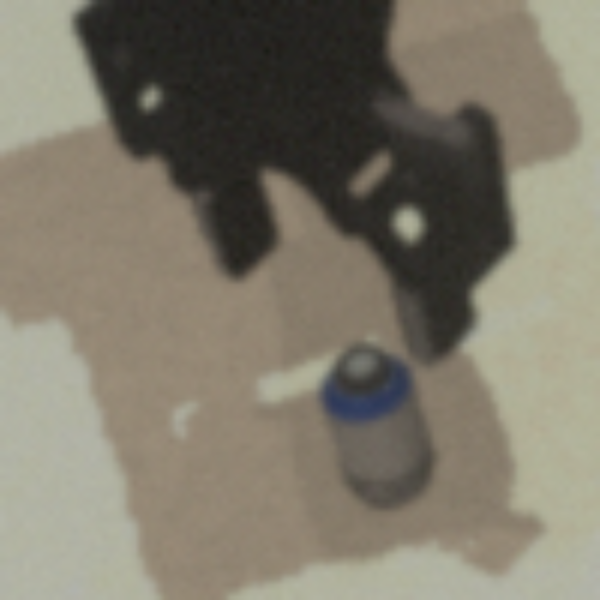

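```bash
python3 - <<'E'
from h import *
for z in (.04,.05,.06,.07,.08,.09,.1): print(z,atz('scene',145.4,233.3,z))
b=manip.snapshot('top')[180:280,310:410]
cv2.imwrite('pics/b6.png',cv2.resize(b,(600,600)))
E
```

```text
0.04 [ 0.41971634 -0.17101534  0.04      ]
0.05 [ 0.42716354 -0.17702399  0.05      ]
0.06 [ 0.43461075 -0.18303264  0.06      ]
0.07 [ 0.44205796 -0.1890413   0.07      ]
0.08 [ 0.44950517 -0.19504995  0.08      ]
0.09 [ 0.45695237 -0.2010586   0.09      ]
0.1 [ 0.46439958 -0.20706725  0.1       ]
```

View pics/b6.png

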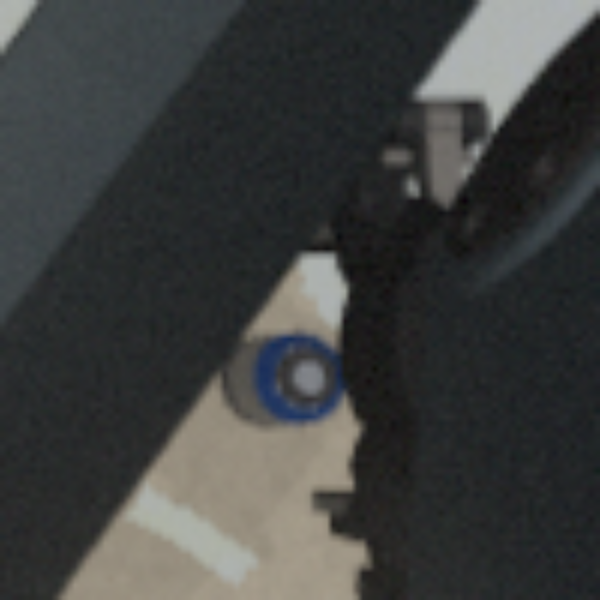

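The ray through the tip corners crosses the expected corner spot at z≈0.09, while the TCP reads 0.054. I'll go down to TCP 0.03, which is safe either way, and check again.

Call:
{"method": "send_rows", "body": {"plan": [{"linear": [0,0.3,0],"roll": 0},{"linear": [0,0.3,0],"roll": 0},{"linear": [0,0.2,0],"roll": 0},{"linear": [0,0,0],"roll": 0},{"linear": [0,0,0],"roll": 0}]}}

```text
t: 6.1
tcp_pos: [0.4537, -0.1918, 0.031]
tool_rot: [0.5, -0.5, 0.5, -0.5]
force: [0.4, 0.3, -0.4]
finger_gap: 0.816
```

```bash
python3 st.py .454 -.192 .025; python3 - <<'E'
from h import *
a=manip.snapshot('scene')[180:280,90:190]
cv2.imwrite('pics/b7.png',cv2.resize(a,(600,600)))
E
```

```text
t 6.1 tcp [ 0.4537 -0.1918  0.031 ] gap 69.69954651891334 F [ 0.3877  0.2628 -0.3767] q [-0.6272  0.6493  1.8991  0.      0.5932 -0.6268]
z ax [ 1.     -0.0004  0.    ] x ax [-0.0004 -1.      0.    ]
units [0.0076 0.2    0.0095]
```

View pics/b7.png

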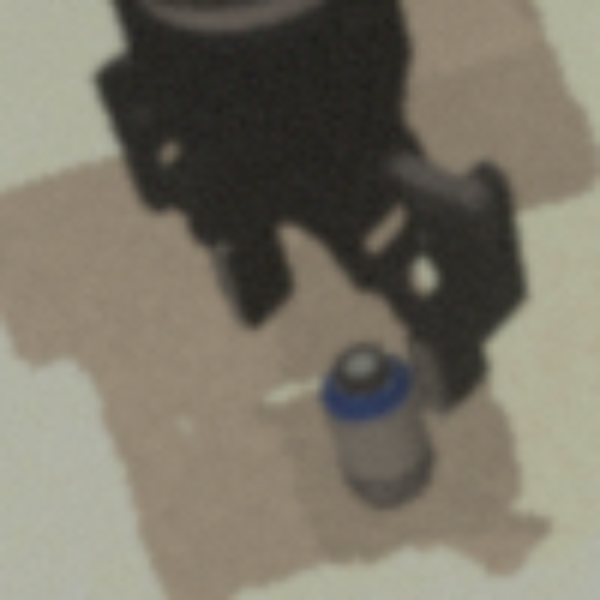

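Call:
{"method": "send_rows", "body": {"plan": [{"linear": [0,0.15,0],"roll": 0},{"linear": [0,0.15,0],"roll": 0},{"linear": [0,0.15,0],"roll": 0},{"linear": [0,0.15,0],"roll": 0},{"linear": [0,0,0],"roll": 0}]}}

```text
t: 6.78
tcp_pos: [0.4533, -0.1916, 0.0125]
tool_rot: [-0.5, 0.5, -0.5, 0.5]
force: [0.3, -0.3, 0.4]
finger_gap: 0.821
```

```bash
python3 st.py .454 -.192 .025; python3 - <<'E'
from h import *
a=manip.snapshot('scene')[180:280,90:190]
cv2.imwrite('pics/b8.png',cv2.resize(a,(600,600)))
E
```

```text
t 6.775 tcp [ 0.4533 -0.1916  0.0125] gap 70.15180143799273 F [ 0.2752 -0.2532  0.3947] q [-0.6273  0.6861  1.9059  0.      0.5506 -0.6268]
z ax [ 1.     -0.0005 -0.0008] x ax [-0.0005 -1.     -0.0006]
units [ 0.0141 -0.4151  0.0217]
```

View pics/b8.png

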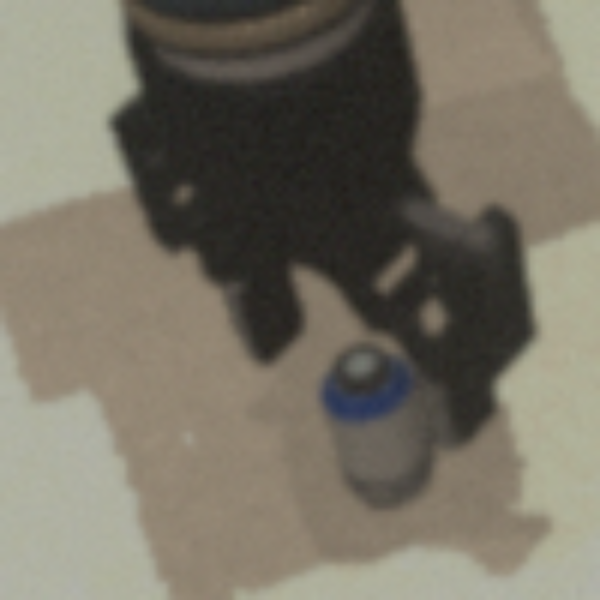

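```bash
python3 - <<'E'
from h import *
for t in (.02,.03,.04,.05,.06,.07):
  print(t,(np.array(proj('scene',[.4533+.005,-.1916-.011,t]))-[90,180])*6)
  print('   L',(np.array(proj('scene',[.4533-.035,-.1916-.011,t]))-[90,180])*6,'R',(np.array(proj('scene',[.4533+.045,-.1916-.011,t]))-[90,180])*6)
E
```

```text
0.02 [373.67815601 464.83558117]
   L [279.57149275 420.32592974] R [471.0738372  510.90084022]
0.03 [368.10876816 445.83607747]
   L [273.30461616 401.27518715] R [466.25519543 491.96794078]
0.04 [362.44315016 426.50829258]
   L [266.93131728 381.90093035] R [461.35181467 472.70209385]
0.05 [356.6787862 406.8436441]
   L [260.44886205 362.19484803] R [456.36143982 453.09443888]
0.06 [350.81307204 386.83324783]
   L [253.85442195 342.14834175] R [451.28173502 433.13579809]
0.07 [344.84331104 366.46790438]
   L [247.14506986 321.75251335] R [446.11028003 412.81666217]
```

The tips still look about 50 mm up, with the TCP at 12.5 mm. I'll close partway to 40 mm, not touching the barrel, to see where the tips go.

Call:
{"method": "send_rows", "body": {"plan": [{"linear": [0,0,0],"roll": 0},{"linear": [0,0,0],"roll": 0},{"linear": [0,0,0],"roll": 0},{"linear": [0,0,0],"roll": 0},{"linear": [0,0,0],"roll": 0}], "claw": 42}}

```text
t: 7.45
tcp_pos: [0.4537, -0.1918, 0.013]
tool_rot: [0.5, -0.5, 0.5, -0.5]
force: [0.3, 0.0, -1.3]
finger_gap: 0.492
```

```bash
python3 st.py .454 -.192 .025; python3 - <<'E'
from h import *
a=manip.snapshot('scene')[180:280,90:190]
cv2.imwrite('pics/b9.png',cv2.resize(a,(600,600)))
b=manip.snapshot('top')[180:280,310:410]
cv2.imwrite('pics/b10.png',cv2.resize(b,(600,600)))
E
```

```text
t 7.45 tcp [ 0.4537 -0.1918  0.013 ] gap 41.99908560205434 F [ 0.3     0.0423 -1.2597] q [-0.6273  0.6851  1.9057 -0.      0.5508 -0.6268]
z ax [ 1.     -0.0004  0.    ] x ax [-0.0004 -1.      0.    ]
units [ 0.0077 -0.3988  0.0114]
```

View pics/b9.png

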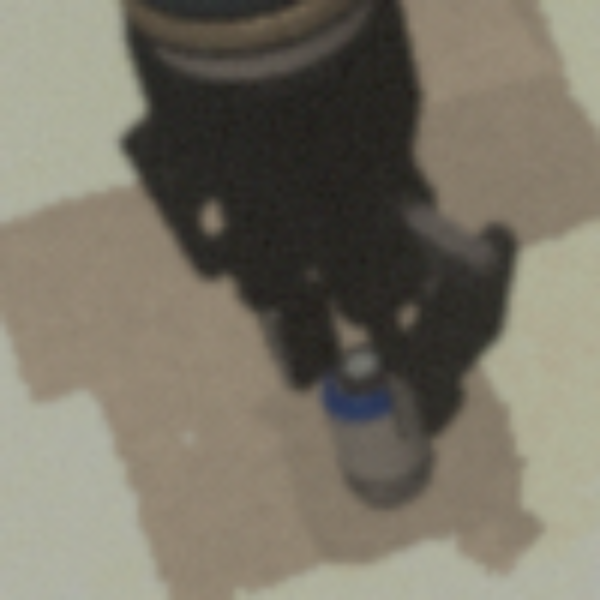

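View pics/b10.png

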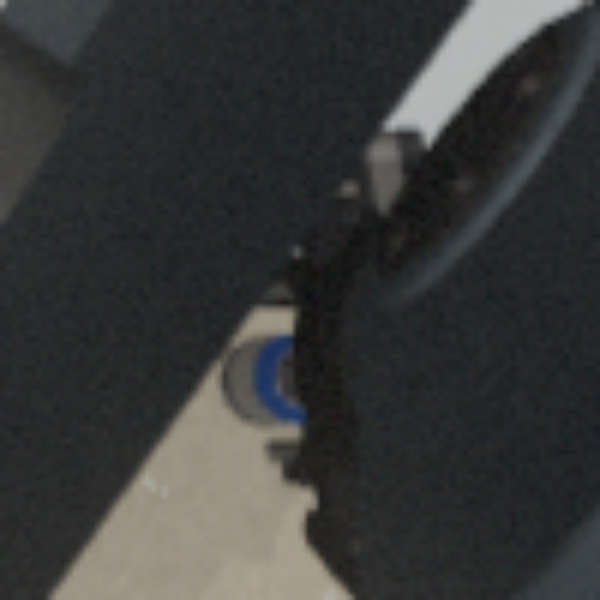

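```bash
python3 - <<'E'
from h import *
for z in (0.01,.02,.03,.04,.05,.06): print(z,atz('top',354.5,180+445/6,z),atz('top',310+282/6,180+290/6,z),atz('scene',90+300/6,180+388/6,z),atz('scene',90+440/6,180+430/6,z))
E
```

```text
0.01 [ 0.43145167 -0.19076838  0.01      ] [ 0.48330154 -0.19880142  0.01      ] [ 0.40782903 -0.18284645  0.01      ] [ 0.46212072 -0.17489707  0.01      ]
0.02 [ 0.43147462 -0.18802597  0.02      ] [ 0.48263447 -0.1959521   0.02      ] [ 0.41511593 -0.18839726  0.02      ] [ 0.46857509 -0.18056978  0.02      ]
0.03 [ 0.43149756 -0.18528355  0.03      ] [ 0.4819674  -0.19310278  0.03      ] [ 0.42240283 -0.19394807  0.03      ] [ 0.47502946 -0.18624249  0.03      ]
0.04 [ 0.4315205  -0.18254113  0.04      ] [ 0.48130033 -0.19025347  0.04      ] [ 0.42968973 -0.19949889  0.04      ] [ 0.48148383 -0.19191521  0.04      ]
0.05 [ 0.43154345 -0.17979872  0.05      ] [ 0.48063326 -0.18740415  0.05      ] [ 0.43697662 -0.2050497   0.05      ] [ 0.4879382  -0.19758792  0.05      ]
0.06 [ 0.43156639 -0.1770563   0.06      ] [ 0.47996619 -0.18455483  0.06      ] [ 0.44426352 -0.21060052  0.06      ] [ 0.49439257 -0.20326063  0.06      ]
```

All the views agree: the tips are at z≈0.045 with the TCP at 0.013. I'll go down gently and watch the force.

Call:
{"method": "send_rows", "body": {"plan": [{"linear": [0,0.05,0],"roll": 0},{"linear": [0,0.05,0],"roll": 0},{"linear": [0,0.05,0],"roll": 0},{"linear": [0,0.05,0],"roll": 0},{"linear": [0,0,0],"roll": 0}]}}

```text
t: 8.18
tcp_pos: [0.4536, -0.1917, 0.0069]
tool_rot: [-0.5, 0.5, -0.5, 0.5]
force: [-0.3, -0.3, -0.7]
finger_gap: 0.492
```

Call:
{"method": "send_rows", "body": {"plan": [{"linear": [0,0.06,0],"roll": 0},{"linear": [0,0.06,0],"roll": 0},{"linear": [0,0.06,0],"roll": 0},{"linear": [0,0,0],"roll": 0},{"linear": [0,0,0],"roll": 0}]}}

```text
t: 8.8
tcp_pos: [0.4536, -0.1918, 0.0016]
tool_rot: [-0.5, 0.5, -0.5, 0.5]
force: [0.8, 0.5, -0.1]
finger_gap: 0.489
```

There's no contact where the given overhang would already touch the table, so the offset is real. I'll continue.

Call:
{"method": "send_rows", "body": {"plan": [{"linear": [0,0.1,0],"roll": 0},{"linear": [0,0.1,0],"roll": 0},{"linear": [0,0.1,0],"roll": 0},{"linear": [0,0.1,0],"roll": 0},{"linear": [0,0,0],"roll": 0}]}}

```text
t: 9.43
tcp_pos: [0.4534, -0.1916, -0.0107]
tool_rot: [-0.5, 0.5, -0.5, 0.5]
force: [0.0, -0.6, -0.4]
finger_gap: 0.49
```

```bash
python3 st.py .454 -.192 -.02; python3 - <<'E'
from h import *
a=manip.snapshot('scene')[180:280,90:190]
cv2.imwrite('pics/b11.png',cv2.resize(a,(600,600)))
E
```

```text
t 9.425 tcp [ 0.4534 -0.1916 -0.0107] gap 41.851981888760086 F [ 0.0238 -0.65   -0.4457] q [-0.6273  0.7333  1.9118  0.      0.4971 -0.6268]
z ax [ 1.     -0.0005 -0.0005] x ax [-0.0005 -1.     -0.0004]
units [0.0125 0.3101 0.0186]
```

View pics/b11.png

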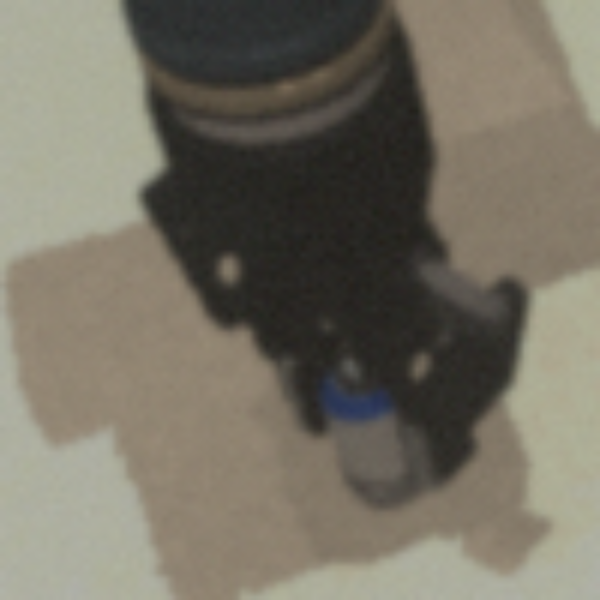

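Call:
{"method": "send_rows", "body": {"plan": [{"linear": [0,0,0],"roll": 0},{"linear": [0,0,0],"roll": 0},{"linear": [0,0,0],"roll": 0},{"linear": [0,0,0],"roll": 0},{"linear": [0,0,0],"roll": 0}], "claw": 20, "force": 40}}

```text
t: 10.1
tcp_pos: [0.4535, -0.1917, -0.0103]
tool_rot: [-0.5, 0.5, -0.5, 0.5]
force: [-1.5, 1.3, 2.9]
finger_gap: 0.338
```

```bash
python3 st.py .6536 .0424 .05; python3 - <<'E'
from h import *
a=manip.snapshot('scene')[180:280,90:190]
cv2.imwrite('pics/b12.png',cv2.resize(a,(600,600)))
E
```

```text
t 10.1 tcp [ 0.4535 -0.1917 -0.0103] gap 28.842345470761277 F [-1.496   1.2976  2.9472] q [-0.6273  0.7324  1.9119 -0.      0.4975 -0.6268]
z ax [ 1.     -0.0005 -0.0001] x ax [-0.0005 -1.     -0.0001]
units [-7.8069 -2.0091  6.6647]
```

View pics/b12.png

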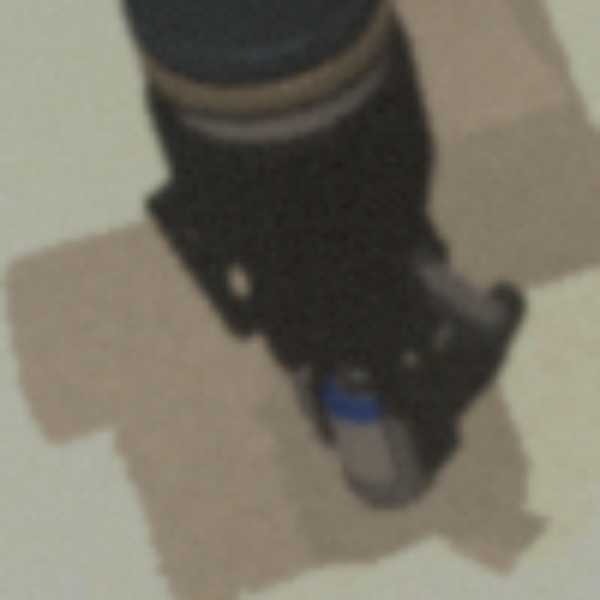

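Call:
{"method": "send_rows", "body": {"plan": [{"linear": [0,-0.4,0],"roll": 0},{"linear": [0,-0.8,0],"roll": 0},{"linear": [0,-0.8,0.4],"roll": 0},{"linear": [-0.3,0,0.9],"roll": 0},{"linear": [-0.6,0,0.9],"roll": 0}]}}

```text
t: 10.78
tcp_pos: [0.5211, -0.1655, 0.0508]
tool_rot: [0.499, -0.5, 0.501, -0.5]
force: [-0.5, -0.0, -1.0]
finger_gap: 0.337
```

Call:
{"method": "send_rows", "body": {"plan": [{"linear": [-0.8,0,0.9],"roll": 0},{"linear": [-0.8,0,0.9],"roll": 0},{"linear": [-0.9,0,0.9],"roll": 0},{"linear": [-0.9,0,0.7],"roll": 0},{"linear": [-0.9,0,0.5],"roll": 0}]}}

```text
t: 11.4
tcp_pos: [0.6378, -0.0348, 0.05]
tool_rot: [0.5, -0.5, 0.5, -0.5]
force: [-0.6, -0.3, -2.4]
finger_gap: 0.342
```

Call:
{"method": "send_rows", "body": {"plan": [{"linear": [-0.8,0,0.3],"roll": 0},{"linear": [-0.8,0,0.2],"roll": 0},{"linear": [-0.6,0,0.06],"roll": 0},{"linear": [-0.4,0,0],"roll": 0},{"linear": [0,0,0],"roll": 0}]}}

```text
t: 12.02
tcp_pos: [0.6531, 0.0428, 0.0496]
tool_rot: [0.5, -0.5, 0.5, -0.5]
force: [0.3, -1.2, -1.7]
finger_gap: 0.338
```

```bash
python3 st.py .6536 .0424 .001; python3 - <<'E'
from h import *
a=manip.snapshot('scene')[120:270,180:340]
cv2.imwrite('pics/c1.png',cv2.resize(a,(640,600)))
b=manip.snapshot('top')[100:200,180:320]
cv2.imwrite('pics/c2.png',cv2.resize(b,(700,500)))
E
```

```text
t 12.025 tcp [0.6531 0.0428 0.0496] gap 28.874098953684488 F [ 0.298  -1.2058 -1.7222] q [-0.105   0.7571  1.4681 -0.0002  0.917  -0.1055]
z ax [ 1.      0.0007 -0.0006] x ax [ 0.0007 -1.      0.0001]
units [0.0118 1.6205 0.0188]
```

View pics/c1.png

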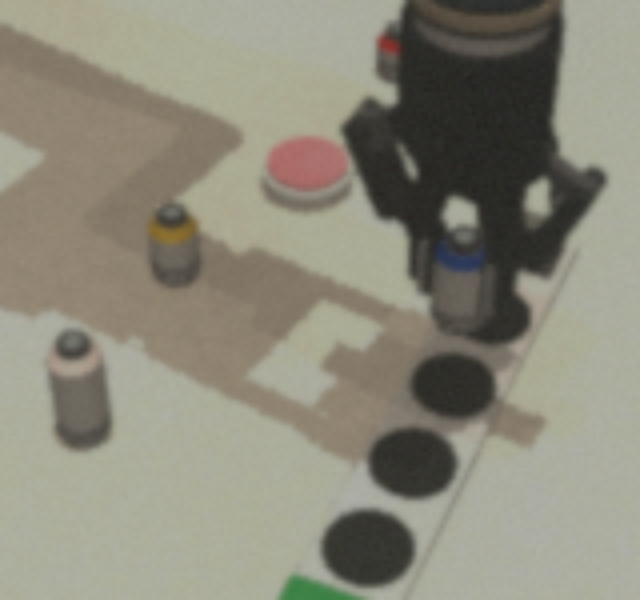

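View pics/c2.png

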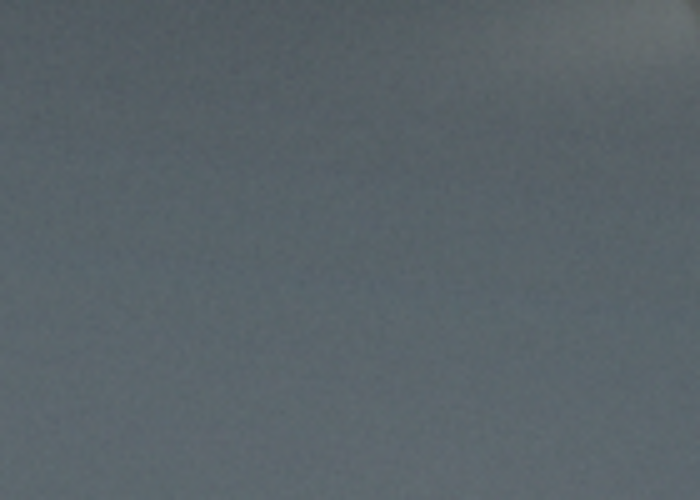

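```bash
python3 - <<'E'
from h import *
print(atz('scene',295.75,179.25,.118),atz('scene',295,199.5,.06))
E
```

```text
[0.65356578 0.04068488 0.118     ] [0.65485074 0.04226925 0.06      ]
```

Blue's nose and base agree with its pad in the scene view (0.6536, 0.041). I'll lower it.

Call:
{"method": "send_rows", "body": {"plan": [{"linear": [0,0.5,0],"roll": 0},{"linear": [0,0.5,0],"roll": 0},{"linear": [0,0.35,0],"roll": 0},{"linear": [0,0.2,0],"roll": 0},{"linear": [0,0.06,0],"roll": 0}]}}

```text
t: 12.75
tcp_pos: [0.6533, 0.0421, 0.0006]
tool_rot: [-0.5, 0.5, -0.5, 0.5]
force: [0.6, 0.3, -0.6]
finger_gap: 0.34
```

Call:
{"method": "send_rows", "body": {"plan": [{"linear": [0,0,0],"roll": 0},{"linear": [0,0.02,0],"roll": 0},{"linear": [0,0.02,0],"roll": 0},{"linear": [0,0,0],"roll": 0},{"linear": [0,0,0],"roll": 0}]}}

```text
t: 13.38
tcp_pos: [0.6536, 0.0421, 0.0002]
tool_rot: [0.5, -0.5, 0.5, -0.5]
force: [-0.1, 0.1, -2.0]
finger_gap: 0.334
```

Call:
{"method": "send_rows", "body": {"plan": [{"linear": [0,0,0],"roll": 0},{"linear": [0,0,0],"roll": 0},{"linear": [0,0,0],"roll": 0},{"linear": [0,-0.3,0],"roll": 0},{"linear": [0,-0.9,0],"roll": 0}], "claw": 60}}

```text
t: 14.0
tcp_pos: [0.6522, 0.0422, 0.0355]
tool_rot: [-0.501, 0.501, -0.499, 0.499]
force: [0.9, 0.4, 0.5]
finger_gap: 0.704
```

```bash
python3 st.py .4643 .0578 .06; python3 - <<'E'
from h import *
a=manip.snapshot('scene')[120:270,180:340]
cv2.imwrite('pics/c3.png',cv2.resize(a,(640,600)))
E
```

```text
t 14.0 tcp [0.6522 0.0422 0.0355] gap 60.108784301418524 F [0.9006 0.39   0.4934] q [-0.106   0.7771  1.4734 -0.      0.8945 -0.1055]
z ax [ 1.     -0.0005 -0.0034] x ax [-0.0005 -1.     -0.0004]
units [-0.5158 -0.7963 -6.2678]
```

View pics/c3.png

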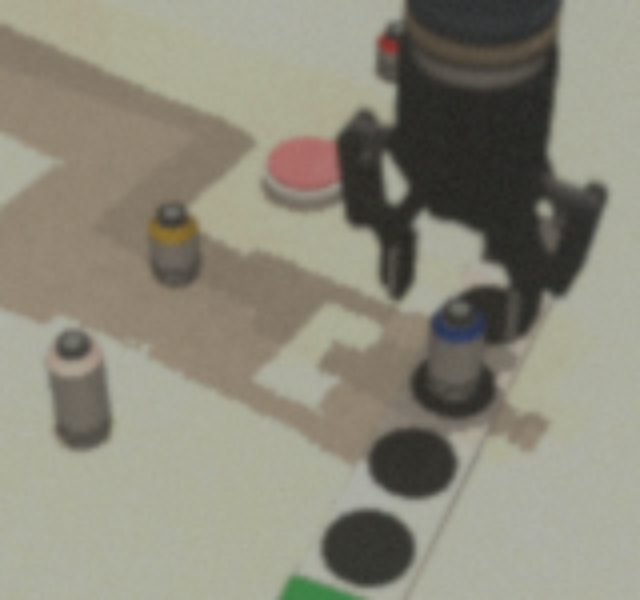

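Blue stands centred on the third pad from green. Next is yellow.

Call:
{"method": "send_rows", "body": {"plan": [{"linear": [0,-0.9,0],"roll": 0},{"linear": [0,-0.6,-0.2],"roll": 0},{"linear": [-0.02,0,-0.95],"roll": 0},{"linear": [-0.1,0,-0.95],"roll": 0},{"linear": [-0.1,0,-0.95],"roll": 0}]}}

```text
t: 14.68
tcp_pos: [0.5608, 0.0489, 0.0815]
tool_rot: [0.5, -0.5, 0.5, -0.5]
force: [0.3, -0.2, 0.5]
finger_gap: 0.702
```

Call:
{"method": "send_rows", "body": {"plan": [{"linear": [-0.1,0,-0.95],"roll": 0},{"linear": [-0.1,0,-0.95],"roll": 0},{"linear": [-0.1,0,-0.9],"roll": 0},{"linear": [0,0,-0.4],"roll": 0},{"linear": [0,0,0],"roll": 0}], "claw": 65}}

```text
t: 15.3
tcp_pos: [0.4659, 0.0578, 0.0814]
tool_rot: [0.5, -0.5, 0.5, -0.5]
force: [-0.3, -0.4, 0.2]
finger_gap: 0.763
```

```bash
python3 st.py .4643 .0578 -.015; python3 - <<'E'
from h import *
a=manip.snapshot('scene')[120:270,160:320]
cv2.imwrite('pics/d1.png',cv2.resize(a,(640,600)))
E
```

```text
t 15.3 tcp [0.4659 0.0578 0.0814] gap 65.16872934759782 F [-0.3455 -0.4337  0.2182] q [-0.1153  0.5326  1.9294 -0.      0.6793 -0.1147]
z ax [ 1.     -0.0005  0.0004] x ax [-0.0005 -1.      0.0001]
units [-0.0004  3.2131 -0.0537]
```

View pics/d1.png

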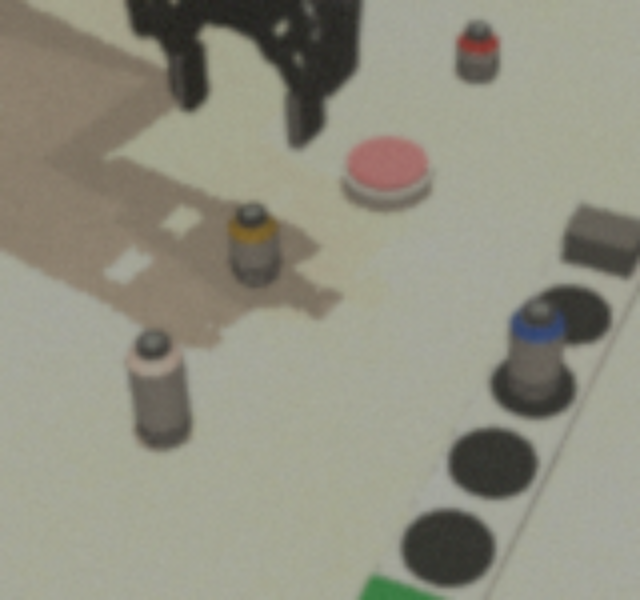

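Call:
{"method": "send_rows", "body": {"plan": [{"linear": [0,0.9,-0.05],"roll": 0},{"linear": [0,0.9,0],"roll": 0},{"linear": [0,0.8,0],"roll": 0},{"linear": [0,0.4,0],"roll": 0},{"linear": [0,0.2,0],"roll": 0}]}}

```text
t: 15.98
tcp_pos: [0.4655, 0.0577, -0.0155]
tool_rot: [0.5, -0.5, 0.5, -0.5]
force: [0.1, 0.8, -0.1]
finger_gap: 0.761
```

```bash
python3 st.py .4643 .0578 -.015; python3 - <<'E'
from h import *
a=manip.snapshot('scene')[140:240,180:280]
cv2.imwrite('pics/d2.png',cv2.resize(a,(600,600)))
E
```

```text
t 15.975 tcp [ 0.4655  0.0577 -0.0155] gap 64.99801328377995 F [ 0.1002  0.7996 -0.1174] q [-0.1157  0.7339  1.9725  0.      0.4346 -0.1151]
z ax [ 1.     -0.0006  0.0005] x ax [-0.0006 -1.      0.0001]
units [-0.0045 -0.016  -0.0385]
```

View pics/d2.png

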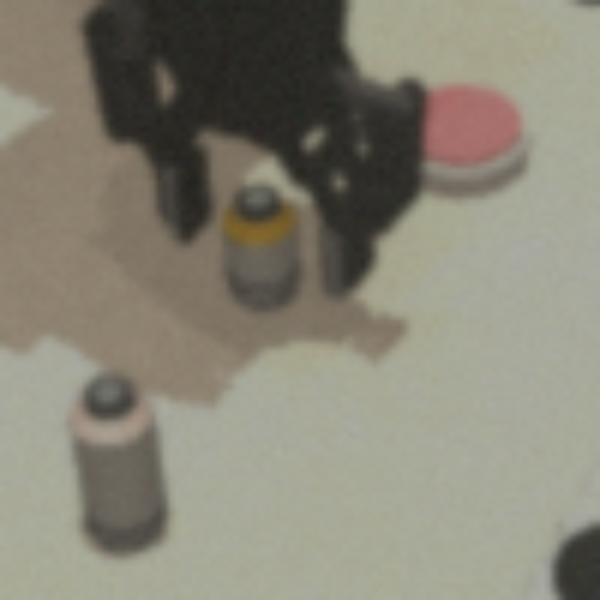

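Call:
{"method": "send_rows", "body": {"plan": [{"linear": [0,0,-0.03],"roll": 0},{"linear": [0,0,0],"roll": 0},{"linear": [0,0,0],"roll": 0},{"linear": [0,0,0],"roll": 0},{"linear": [0,0,0],"roll": 0}], "claw": 20}}

```text
t: 16.65
tcp_pos: [0.4639, 0.0578, -0.0141]
tool_rot: [0.5, -0.5, 0.5, -0.5]
force: [-1.9, 0.2, 6.3]
finger_gap: 0.334
```

```bash
python3 st.py .6584 -.0192 .045; python3 - <<'E'
from h import *
a=manip.snapshot('scene')[140:240,180:280]
cv2.imwrite('pics/d3.png',cv2.resize(a,(600,600)))
E
```

```text
t 16.65 tcp [ 0.4639  0.0578 -0.0141] gap 28.48707054936093 F [-1.8718  0.1912  6.3415] q [-0.1157  0.7304  1.9765  0.      0.4338 -0.1153]
z ax [ 1.     -0.0004  0.001 ] x ax [-0.0004 -1.      0.0001]
units [ 2.5651 -1.9636  6.4878]
```

View pics/d3.png

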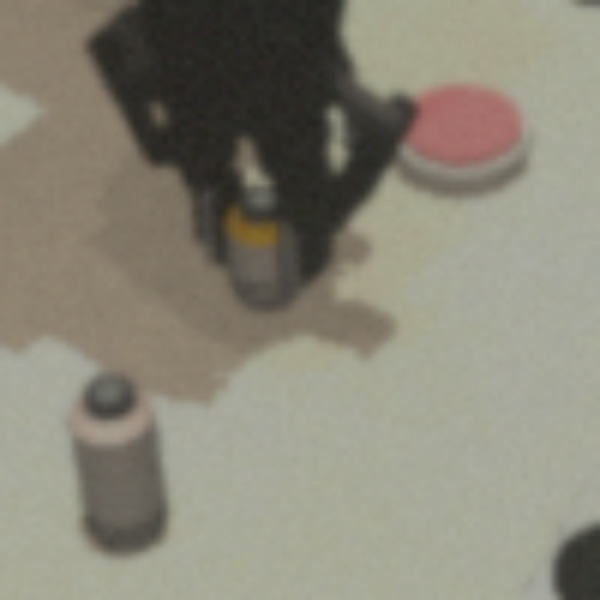

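Call:
{"method": "send_rows", "body": {"plan": [{"linear": [0,-0.4,0],"roll": 0},{"linear": [0.2,-0.8,0],"roll": 0},{"linear": [0.5,-0.8,0.3],"roll": 0},{"linear": [0.5,0,0.8],"roll": 0},{"linear": [0.5,0,0.9],"roll": 0}]}}

```text
t: 17.32
tcp_pos: [0.5242, 0.0064, 0.0463]
tool_rot: [0.5, -0.5, 0.5, -0.5]
force: [0.6, 1.2, -0.3]
finger_gap: 0.336
```

Call:
{"method": "send_rows", "body": {"plan": [{"linear": [0.4,0,0.9],"roll": 0},{"linear": [0.4,0,0.9],"roll": 0},{"linear": [0.06,0,0.9],"roll": 0},{"linear": [0,0,0.9],"roll": 0},{"linear": [0,0,0.6],"roll": 0}]}}

```text
t: 17.95
tcp_pos: [0.6508, -0.0192, 0.0457]
tool_rot: [0.5, -0.5, 0.5, -0.5]
force: [-0.5, 0.1, -0.9]
finger_gap: 0.332
```

Call:
{"method": "send_rows", "body": {"plan": [{"linear": [0,0,0.29],"roll": 0},{"linear": [0,0.2,0],"roll": 0},{"linear": [0,0.4,0],"roll": 0},{"linear": [0,0.2,0],"roll": 0},{"linear": [0,0,0],"roll": 0}]}}

```text
t: 18.58
tcp_pos: [0.6571, -0.0189, 0.02]
tool_rot: [-0.5, 0.501, -0.499, 0.499]
force: [0.1, -0.2, -0.6]
finger_gap: 0.337
```

```bash
python3 st.py .6584 -.0192 -.0035; python3 - <<'E'
from h import *
a=manip.snapshot('scene')[150:270,220:340]
cv2.imwrite('pics/d4.png',cv2.resize(a,(600,600)))
E
```

```text
t 18.575 tcp [ 0.6571 -0.0189  0.02  ] gap 28.789194309318443 F [ 0.0931 -0.2469 -0.5625] q [-0.1984  0.8027  1.4688 -0.      0.8728 -0.1978]
z ax [ 1.     -0.0006 -0.0026] x ax [-0.0006 -1.     -0.0005]
units [0.0106 0.7824 0.047 ]
```

View pics/d4.png

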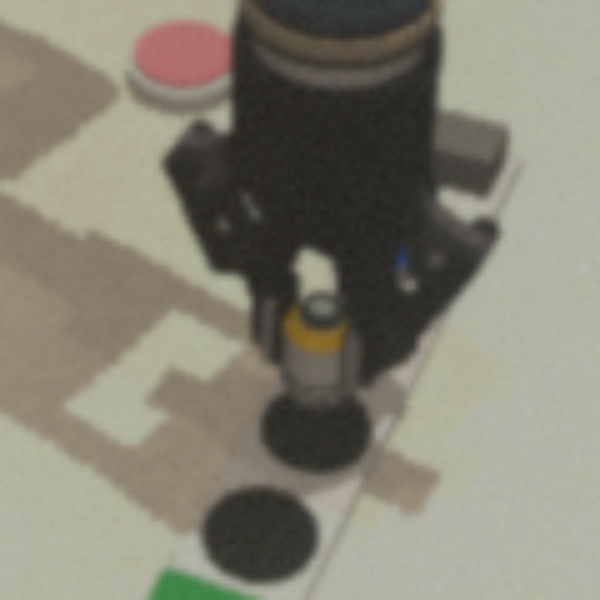

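Call:
{"method": "send_rows", "body": {"plan": [{"linear": [0,0.3,0.03],"roll": 0},{"linear": [0,0.25,0],"roll": 0},{"linear": [0,0.15,0],"roll": 0},{"linear": [0,0.06,0],"roll": 0},{"linear": [0,0.03,0],"roll": 0}]}}

```text
t: 19.25
tcp_pos: [0.6593, -0.0191, -0.0027]
tool_rot: [-0.5, 0.5, -0.5, 0.5]
force: [-0.1, -0.4, -1.6]
finger_gap: 0.335
```

Call:
{"method": "send_rows", "body": {"plan": [{"linear": [0,0,0],"roll": 0},{"linear": [0,0,0],"roll": 0},{"linear": [0,0,0],"roll": 0},{"linear": [0,0,0],"roll": 0},{"linear": [0,0,0],"roll": 0}]}}

```text
t: 19.88
tcp_pos: [0.6593, -0.0191, -0.0025]
tool_rot: [0.5, -0.5, 0.5, -0.5]
force: [0.3, 0.1, -1.8]
finger_gap: 0.336
```

Call:
{"method": "send_rows", "body": {"plan": [{"linear": [0,0.03,0],"roll": 0},{"linear": [0,0.03,0],"roll": 0},{"linear": [0,0,0],"roll": 0},{"linear": [0,0,0],"roll": 0},{"linear": [0,0,0],"roll": 0}]}}

```text
t: 20.5
tcp_pos: [0.6592, -0.0191, -0.004]
tool_rot: [0.5, -0.5, 0.5, -0.5]
force: [-1.2, -0.6, 4.3]
finger_gap: 0.335
```

Contact. I'll release and go up.

Call:
{"method": "send_rows", "body": {"plan": [{"linear": [0,0,0],"roll": 0},{"linear": [0,0,0],"roll": 0},{"linear": [0,0,0],"roll": 0},{"linear": [0,-0.3,0],"roll": 0},{"linear": [0,-0.9,0],"roll": 0}], "claw": 65}}

```text
t: 21.12
tcp_pos: [0.6579, -0.0188, 0.0309]
tool_rot: [-0.501, 0.501, -0.499, 0.499]
force: [0.5, -0.9, 0.8]
finger_gap: 0.761
```

Call:
{"method": "send_rows", "body": {"plan": [{"linear": [0,-0.9,0],"roll": 0},{"linear": [0,-0.6,0],"roll": 0},{"linear": [0.3,0,-0.5],"roll": 0},{"linear": [0.3,0,-0.9],"roll": 0},{"linear": [0.3,0,-0.9],"roll": 0}]}}

```text
t: 21.75
tcp_pos: [0.5895, -0.0462, 0.077]
tool_rot: [0.5, -0.5, 0.5, -0.5]
force: [0.0, -0.5, 0.2]
finger_gap: 0.762
```

```bash
python3 st.py .4884 -.0767 .08; python3 - <<'E'
from h import *
a=manip.snapshot('scene')[150:270,220:340]
cv2.imwrite('pics/e1.png',cv2.resize(a,(600,600)))
E
```

```text
t 21.75 tcp [ 0.5895 -0.0462  0.077 ] gap 65.09635170340006 F [ 0.0183 -0.5451  0.1971] q [-0.267   0.6529  1.6255 -0.0001  0.8629 -0.2668]
z ax [ 1.     -0.0002  0.0003] x ax [-0.0002 -1.      0.0001]
units [ 1.017  -0.1022 -3.3694]
```

View pics/e1.png

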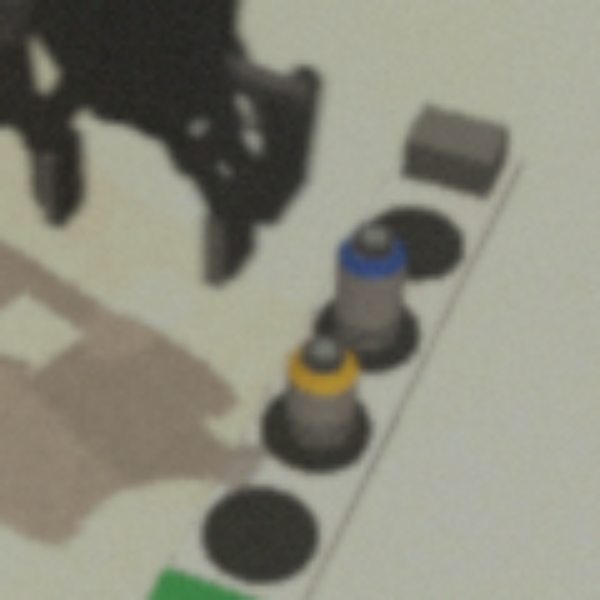

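Call:
{"method": "send_rows", "body": {"plan": [{"linear": [0.3,0,-0.9],"roll": 0},{"linear": [0.3,0,-0.9],"roll": 0},{"linear": [0.3,0,-0.9],"roll": 0},{"linear": [0.12,0,-0.67],"roll": 0},{"linear": [0,0,0],"roll": 0}]}}

```text
t: 22.42
tcp_pos: [0.4879, -0.0765, 0.0768]
tool_rot: [-0.5, 0.501, -0.5, 0.499]
force: [0.1, -0.1, 0.1]
finger_gap: 0.76
```

```bash
python3 st.py .4884 -.0767 -.002; python3 - <<'E'
from h import *
a=manip.snapshot('scene')[140:260,140:260]
cv2.imwrite('pics/e2.png',cv2.resize(a,(600,600)))
E
```

```text
t 22.425 tcp [ 0.4879 -0.0765  0.0768] gap 64.87677970835273 F [ 0.1202 -0.057   0.0521] q [-0.3822  0.5626  1.8709  0.0002  0.7095 -0.3806]
z ax [ 1.     -0.0018 -0.0013] x ax [-0.0018 -1.     -0.0006]
units [0.0093 2.6271 0.0189]
```

View pics/e2.png

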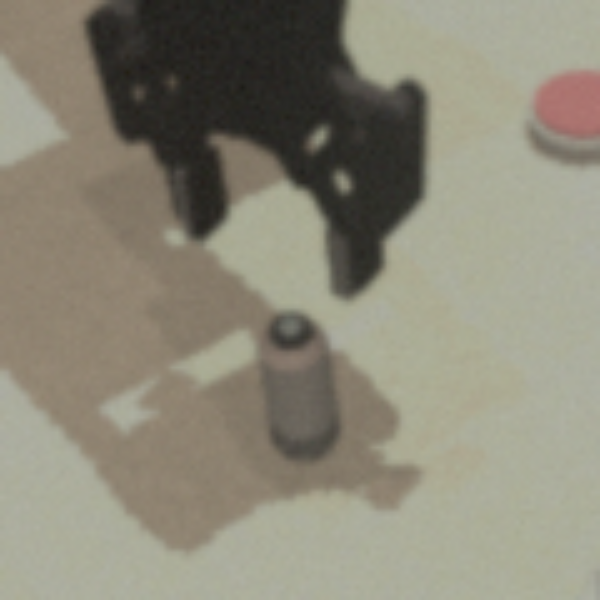

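White stands midway between the open fingers and below them. I'll go down and grip.

Call:
{"method": "send_rows", "body": {"plan": [{"linear": [0,0.8,0],"roll": 0},{"linear": [0,0.8,0],"roll": 0},{"linear": [0,0.7,0],"roll": 0},{"linear": [0,0.3,0],"roll": 0},{"linear": [0,0,0],"roll": 0}]}}

```text
t: 23.1
tcp_pos: [0.4898, -0.0765, -0.0018]
tool_rot: [-0.5, 0.5, -0.5, 0.5]
force: [-0.1, 0.5, 0.3]
finger_gap: 0.761
```

Call:
{"method": "send_rows", "body": {"plan": [{"linear": [0,0,0],"roll": 0},{"linear": [0,0,0],"roll": 0},{"linear": [0,0,0],"roll": 0},{"linear": [0,0,0],"roll": 0},{"linear": [0,0,0],"roll": 0}], "claw": 20}}

```text
t: 23.72
tcp_pos: [0.4894, -0.0767, -0.0007]
tool_rot: [0.5, -0.5, 0.5, -0.5]
force: [-1.1, 0.4, 5.9]
finger_gap: 0.339
```

```bash
python3 st.py .6491 .1042 .06; python3 - <<'E'
from h import *
a=manip.snapshot('scene')[140:260,140:260]
cv2.imwrite('pics/e3.png',cv2.resize(a,(600,600)))
E
```

```text
t 23.725 tcp [ 0.4894 -0.0767 -0.0007] gap 28.957441288517405 F [-1.1068  0.4438  5.8661] q [-0.3814  0.7141  1.9032  0.      0.5232 -0.381 ]
z ax [ 1.     -0.0005  0.001 ] x ax [-0.0005 -1.      0.0004]
units [-6.0311 -2.0191  5.3235]
```

View pics/e3.png

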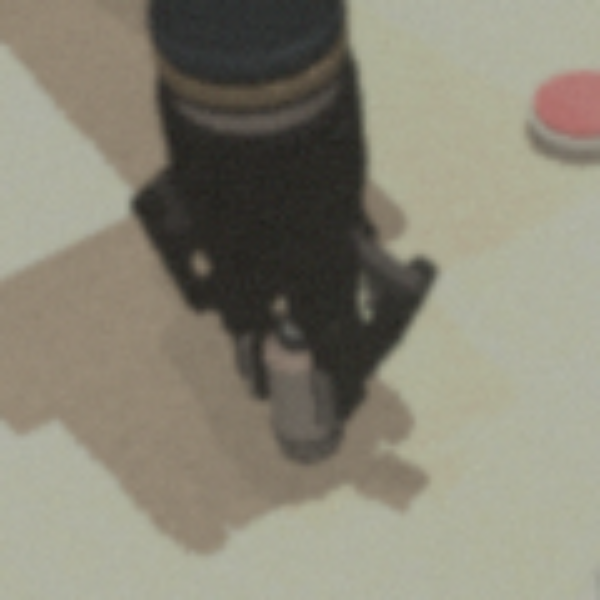

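Call:
{"method": "send_rows", "body": {"plan": [{"linear": [0,-0.4,0],"roll": 0},{"linear": [-0.2,-0.9,0],"roll": 0},{"linear": [-0.6,-0.9,0.1],"roll": 0},{"linear": [-0.9,-0.1,0.2],"roll": 0},{"linear": [-0.9,0,0.3],"roll": 0}]}}

```text
t: 24.4
tcp_pos: [0.5075, 0.0019, 0.0688]
tool_rot: [0.499, -0.5, 0.501, -0.5]
force: [0.1, -0.4, -1.0]
finger_gap: 0.34
```

Call:
{"method": "send_rows", "body": {"plan": [{"linear": [-0.9,0,0.4],"roll": 0},{"linear": [-0.9,0,0.6],"roll": 0},{"linear": [-0.9,0,0.8],"roll": 0},{"linear": [-0.6,0,0.9],"roll": 0},{"linear": [-0.13,0,0.9],"roll": 0}]}}

```text
t: 25.02
tcp_pos: [0.6154, 0.1059, 0.0679]
tool_rot: [0.5, -0.5, 0.499, -0.5]
force: [-0.7, 0.3, -1.4]
finger_gap: 0.339
```

Call:
{"method": "send_rows", "body": {"plan": [{"linear": [0,0,0.7],"roll": 0},{"linear": [0,0,0.4],"roll": 0},{"linear": [0,0.3,0],"roll": 0},{"linear": [0,0.5,0],"roll": 0},{"linear": [0,0.2,0],"roll": 0}]}}

```text
t: 25.65
tcp_pos: [0.6457, 0.1042, 0.0356]
tool_rot: [-0.501, 0.501, -0.499, 0.499]
force: [0.5, -0.0, -1.2]
finger_gap: 0.344
```

```bash
python3 st.py .6491 .1042 .009; python3 - <<'E'
from h import *
a=manip.snapshot('scene')[130:250,230:350]
cv2.imwrite('pics/e4.png',cv2.resize(a,(600,600)))
E
```

```text
t 25.65 tcp [0.6457 0.1042 0.0356] gap 29.353674464139893 F [ 0.4627 -0.0098 -1.2399] q [-0.0106  0.7778  1.471   0.      0.8975 -0.01  ]
z ax [ 1.     -0.0006 -0.0047] x ax [-0.0006 -1.     -0.0001]
units [-0.0002  0.8851  0.1173]
```

View pics/e4.png

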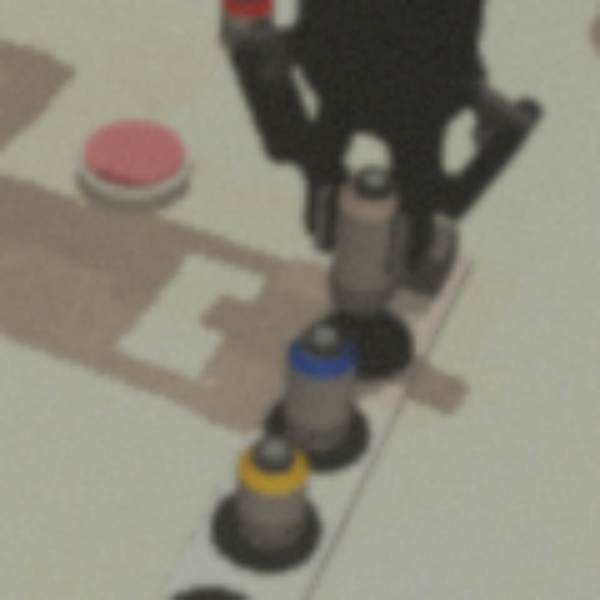

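Call:
{"method": "send_rows", "body": {"plan": [{"linear": [0,0.3,0.05],"roll": 0},{"linear": [0,0.25,0],"roll": 0},{"linear": [0,0.15,0],"roll": 0},{"linear": [0,0.05,0],"roll": 0},{"linear": [0,0,0],"roll": 0}]}}

```text
t: 26.32
tcp_pos: [0.6497, 0.1043, 0.0151]
tool_rot: [0.5, -0.5, 0.5, -0.5]
force: [0.1, 0.6, -1.4]
finger_gap: 0.343
```

Call:
{"method": "send_rows", "body": {"plan": [{"linear": [0,0.03,0],"roll": 0},{"linear": [0,0.03,0],"roll": 0},{"linear": [0,0,0],"roll": 0},{"linear": [0,0,0],"roll": 0},{"linear": [0,0,0],"roll": 0}]}}

```text
t: 26.95
tcp_pos: [0.6497, 0.1042, 0.0134]
tool_rot: [0.5, -0.5, 0.5, -0.5]
force: [0.8, -0.1, -1.9]
finger_gap: 0.338
```

Call:
{"method": "send_rows", "body": {"plan": [{"linear": [0,0.04,0],"roll": 0},{"linear": [0,0.04,0],"roll": 0},{"linear": [0,0.03,0],"roll": 0},{"linear": [0,0,0],"roll": 0},{"linear": [0,0,0],"roll": 0}]}}

```text
t: 27.58
tcp_pos: [0.6497, 0.1042, 0.01]
tool_rot: [-0.5, 0.5, -0.5, 0.5]
force: [-0.1, 0.2, -2.0]
finger_gap: 0.34
```

Call:
{"method": "send_rows", "body": {"plan": [{"linear": [0,0.03,0],"roll": 0},{"linear": [0,0.03,0],"roll": 0},{"linear": [0,0,0],"roll": 0},{"linear": [0,0,0],"roll": 0},{"linear": [0,0,0],"roll": 0}]}}

```text
t: 28.2
tcp_pos: [0.6499, 0.1042, 0.0094]
tool_rot: [0.5, -0.5, 0.5, -0.5]
force: [-2.4, 0.4, 5.5]
finger_gap: 0.341
```

Call:
{"method": "send_rows", "body": {"plan": [{"linear": [0,0,0],"roll": 0},{"linear": [0,0,0],"roll": 0},{"linear": [0,0,0],"roll": 0},{"linear": [0,-0.3,0],"roll": 0},{"linear": [0,-0.9,0],"roll": 0}], "claw": 65}}

```text
t: 28.82
tcp_pos: [0.6483, 0.1042, 0.0434]
tool_rot: [-0.501, 0.501, -0.499, 0.499]
force: [-0.2, -0.0, -0.6]
finger_gap: 0.759
```

Call:
{"method": "send_rows", "body": {"plan": [{"linear": [0,-0.9,0],"roll": 0},{"linear": [0,-0.9,0],"roll": 0},{"linear": [-0.6,0,-0.5],"roll": 0},{"linear": [-0.9,0,-0.6],"roll": 0},{"linear": [-0.9,0,-0.7],"roll": 0}]}}

```text
t: 29.45
tcp_pos: [0.593, 0.1778, 0.097]
tool_rot: [-0.501, 0.501, -0.499, 0.499]
force: [0.6, 1.6, 0.4]
finger_gap: 0.763
```

```bash
python3 st.py .490 .306 .06; python3 - <<'E'
from h import *
a=manip.snapshot('scene')[110:290,200:380]
cv2.imwrite('pics/f1.png',cv2.resize(a,(600,600)))
E
```

```text
t 29.45 tcp [0.593  0.1778 0.097 ] gap 65.13481816248172 F [0.5504 1.6454 0.4051] q [0.1107 0.6542 1.5378 0.0006 0.9524 0.111 ]
z ax [ 1.     -0.0007 -0.0029] x ax [-0.0007 -1.     -0.0002]
units [-4.2719  1.2448 -3.4328]
```

View pics/f1.png

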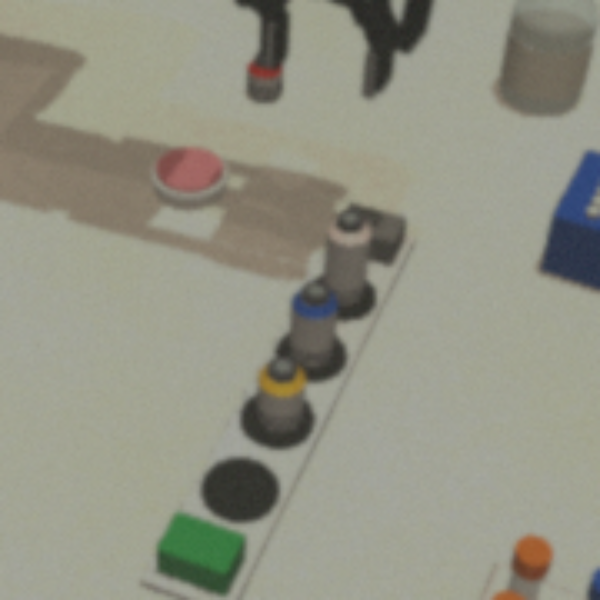

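White, blue and yellow all stand on their pads. Red is next.

Call:
{"method": "send_rows", "body": {"plan": [{"linear": [-0.9,0,-0.7],"roll": 0},{"linear": [-0.9,0,-0.7],"roll": 0},{"linear": [-0.9,0.2,-0.8],"roll": 0},{"linear": [-0.9,0.4,-0.8],"roll": 0},{"linear": [-0.67,0.4,-0.4],"roll": 0}]}}

```text
t: 30.12
tcp_pos: [0.4896, 0.3057, 0.0669]
tool_rot: [0.502, -0.5, 0.499, -0.499]
force: [0.6, 0.4, -0.6]
finger_gap: 0.761
```

Call:
{"method": "send_rows", "body": {"plan": [{"linear": [0,0.3,0],"roll": 0},{"linear": [0,0,0],"roll": 0},{"linear": [0,0,0],"roll": 0},{"linear": [0,0,0],"roll": 0},{"linear": [0,0,0],"roll": 0}], "claw": 50}}

```text
t: 30.75
tcp_pos: [0.4944, 0.304, 0.0596]
tool_rot: [0.499, -0.5, 0.5, -0.5]
force: [0.1, 0.9, 1.2]
finger_gap: 0.587
```

```bash
python3 st.py .490 .306 -.02; python3 - <<'E'
from h import *
a=manip.snapshot('scene')[90:170,230:310]
cv2.imwrite('pics/f2.png',cv2.resize(a,(600,600)))
b=manip.snapshot('top')[170:270,60:160]
cv2.imwrite('pics/f3.png',cv2.resize(b,(600,600)))
E
```

```text
t 30.75 tcp [0.4944 0.304  0.0596] gap 50.15736694693539 F [0.0549 0.923  1.1735] q [0.3589 0.669  1.6634 0.     0.8084 0.3604]
z ax [ 1.     -0.0015  0.0007] x ax [-0.0015 -1.     -0.0003]
units [-0.0648  2.6526 -0.1488]
```

View pics/f2.png

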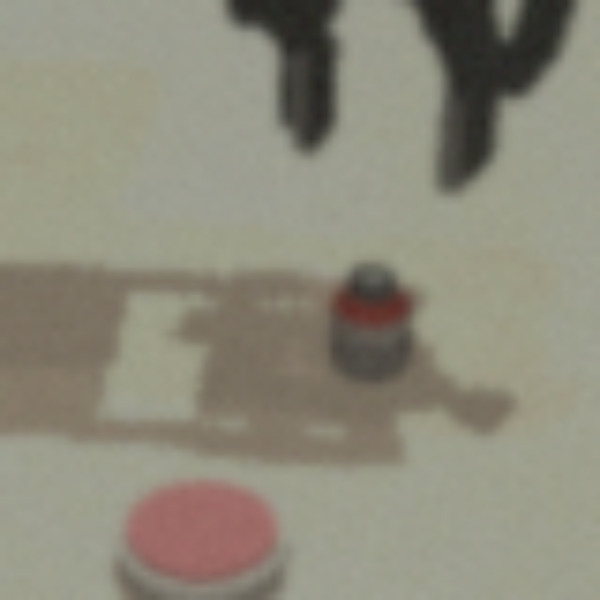

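View pics/f3.png

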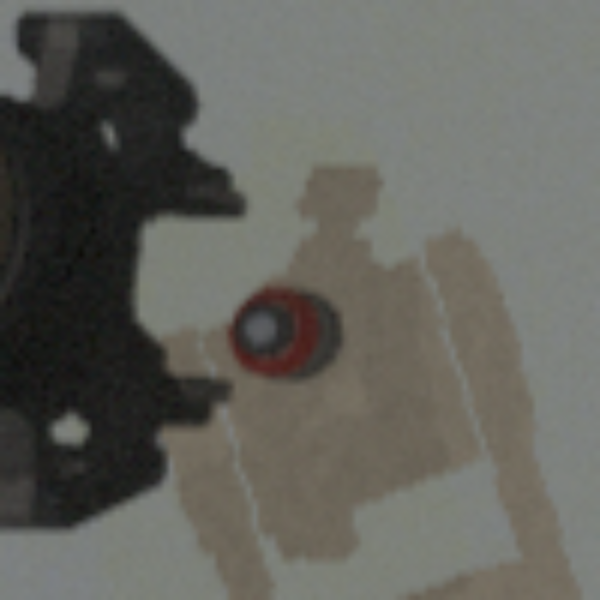

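Call:
{"method": "send_rows", "body": {"plan": [{"linear": [-0.06,0.8,-0.15],"roll": 0},{"linear": [0,0.8,0],"roll": 0},{"linear": [0,0.6,0],"roll": 0},{"linear": [0,0.3,0],"roll": 0},{"linear": [0,0.05,0],"roll": 0}]}}

```text
t: 31.48
tcp_pos: [0.4892, 0.3061, -0.0177]
tool_rot: [-0.5, 0.5, -0.5, 0.5]
force: [-0.3, 0.6, 0.3]
finger_gap: 0.582
```

```bash
python3 st.py .490 .306 -.023; python3 - <<'E'
from h import *
a=manip.snapshot('scene')[90:170,230:310]
cv2.imwrite('pics/f4.png',cv2.resize(a,(600,600)))
E
```

```text
t 31.475 tcp [ 0.4892  0.3061 -0.0177] gap 49.73612670261378 F [-0.3433  0.6035  0.3145] q [0.3656 0.795  1.6951 0.     0.652  0.3662]
z ax [ 1.     -0.0006 -0.0006] x ax [-0.0006 -1.      0.0002]
units [0.0045 0.176  0.0258]
```

View pics/f4.png

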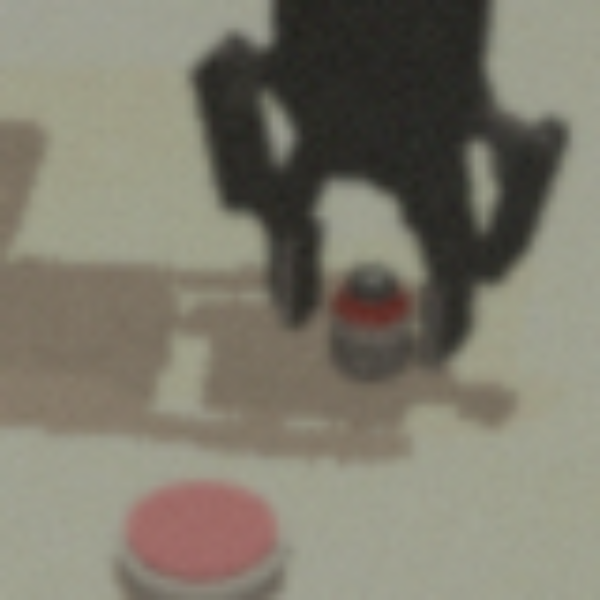

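Call:
{"method": "send_rows", "body": {"plan": [{"linear": [0,0.06,0.02],"roll": 0},{"linear": [0,0.06,0],"roll": 0},{"linear": [0,0.05,0],"roll": 0},{"linear": [0,0,0],"roll": 0},{"linear": [0,0,0],"roll": 0}]}}

```text
t: 32.15
tcp_pos: [0.4899, 0.3062, -0.0223]
tool_rot: [0.5, -0.5, 0.5, -0.5]
force: [-0.3, 0.1, -0.6]
finger_gap: 0.585
```

Call:
{"method": "send_rows", "body": {"plan": [{"linear": [0,0,0],"roll": 0},{"linear": [0,0,0],"roll": 0},{"linear": [0,0,0],"roll": 0},{"linear": [0,0,0],"roll": 0},{"linear": [0,0,0],"roll": 0}], "claw": 20}}

```text
t: 32.78
tcp_pos: [0.4901, 0.3063, -0.0222]
tool_rot: [0.5, -0.5, 0.5, -0.5]
force: [0.3, 0.3, 4.1]
finger_gap: 0.333
```

```bash
python3 st.py .6635 -.081 .06; python3 - <<'E'
from h import *
a=manip.snapshot('scene')[90:170,230:310]
cv2.imwrite('pics/f5.png',cv2.resize(a,(600,600)))
E
```

```text
t 32.775 tcp [ 0.4901  0.3063 -0.0222] gap 28.471447207938745 F [0.281  0.3467 4.0625] q [0.3653 0.803  1.6945 0.     0.6437 0.3658]
z ax [ 1.     -0.0005  0.0004] x ax [-0.0005 -1.     -0.0002]
units [12.906  -2.7384  5.7892]
```

View pics/f5.png

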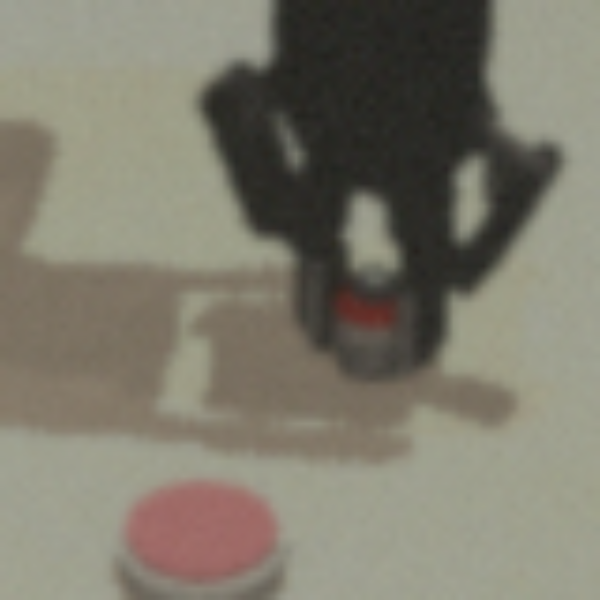

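Call:
{"method": "send_rows", "body": {"plan": [{"linear": [0,-0.4,0],"roll": 0},{"linear": [0,-0.9,0],"roll": 0},{"linear": [0.2,-0.9,0],"roll": 0},{"linear": [0.6,-0.9,0],"roll": 0},{"linear": [0.9,-0.7,0.1],"roll": 0}]}}

```text
t: 33.45
tcp_pos: [0.4927, 0.2553, 0.093]
tool_rot: [-0.5, 0.5, -0.5, 0.501]
force: [-0.4, 0.0, -1.7]
finger_gap: 0.336
```

Call:
{"method": "send_rows", "body": {"plan": [{"linear": [0.9,-0.2,0.2],"roll": 0},{"linear": [0.9,0,0.2],"roll": 0},{"linear": [0.9,0,0.2],"roll": 0},{"linear": [0.9,0,0.2],"roll": 0},{"linear": [0.9,0,0.2],"roll": 0}]}}

```text
t: 34.08
tcp_pos: [0.5226, 0.1193, 0.0979]
tool_rot: [-0.5, 0.5, -0.5, 0.5]
force: [0.6, -0.1, -0.6]
finger_gap: 0.338
```

Call:
{"method": "send_rows", "body": {"plan": [{"linear": [0.9,0,0.3],"roll": 0},{"linear": [0.9,0,0.3],"roll": 0},{"linear": [0.9,0,0.4],"roll": 0},{"linear": [0.9,0,0.6],"roll": 0},{"linear": [0.9,0,0.8],"roll": 0}]}}

```text
t: 34.7
tcp_pos: [0.5943, -0.0156, 0.0978]
tool_rot: [-0.5, 0.501, -0.5, 0.5]
force: [0.8, -0.1, -1.0]
finger_gap: 0.337
```

Call:
{"method": "send_rows", "body": {"plan": [{"linear": [0.9,0,0.8],"roll": 0},{"linear": [0.9,0,0.8],"roll": 0},{"linear": [0.4,0,0.5],"roll": 0},{"linear": [0.1,0,0.2],"roll": 0},{"linear": [0,0,0],"roll": 0}]}}

```text
t: 35.33
tcp_pos: [0.6632, -0.0835, 0.0974]
tool_rot: [-0.5, 0.501, -0.5, 0.5]
force: [0.1, 0.1, -1.8]
finger_gap: 0.332
```

```bash
python3 st.py .663 -.081 .02; python3 - <<'E'
from h import *
a=manip.snapshot('scene')[150:290,210:350]
cv2.imwrite('pics/g1.png',cv2.resize(a,(600,600)))
E
```

```text
t 35.325 tcp [ 0.6632 -0.0835  0.0974] gap 28.377385207426187 F [ 0.0827  0.1111 -1.8182] q [-0.2921  0.7093  1.4042  0.0002  1.0293 -0.2918]
z ax [ 1.     -0.0005 -0.0011] x ax [-0.0005 -1.     -0.0005]
units [-0.0806  2.5802 -0.0024]
```

View pics/g1.png

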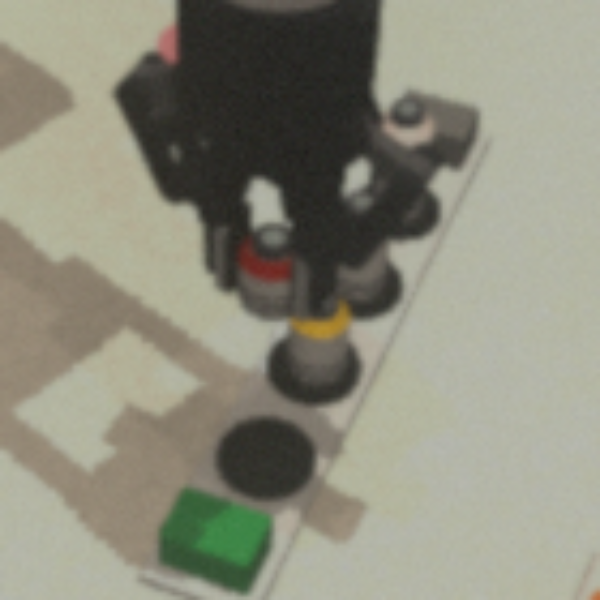

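Call:
{"method": "send_rows", "body": {"plan": [{"linear": [-0.08,0.7,0],"roll": 0},{"linear": [0,0.8,0],"roll": 0},{"linear": [0,0.8,0],"roll": 0},{"linear": [0,0.6,0],"roll": 0},{"linear": [0,0.3,0],"roll": 0}]}}

```text
t: 36.0
tcp_pos: [0.6627, -0.0807, 0.0005]
tool_rot: [-0.5, 0.501, -0.499, 0.5]
force: [-0.2, -0.4, -0.4]
finger_gap: 0.339
```

Call:
{"method": "send_rows", "body": {"plan": [{"linear": [0,0.1,0],"roll": 0},{"linear": [0,0.1,0],"roll": 0},{"linear": [0,0.05,0],"roll": 0},{"linear": [0,0.03,0],"roll": 0},{"linear": [0,0,0],"roll": 0}]}}

```text
t: 36.62
tcp_pos: [0.6638, -0.0815, -0.0066]
tool_rot: [0.5, -0.5, 0.5, -0.5]
force: [-0.6, 0.0, 0.3]
finger_gap: 0.336
```

```bash
python3 st.py .663 -.081 -.012; python3 - <<'E'
from h import *
a=manip.snapshot('scene')[190:290,220:320]
cv2.imwrite('pics/g2.png',cv2.resize(a,(600,600)))
E
```

```text
t 36.625 tcp [ 0.6638 -0.0815 -0.0066] gap 28.654609571082798 F [-0.5767  0.047   0.2686] q [-0.289   0.8511  1.4455  0.      0.8446 -0.2884]
z ax [ 1.     -0.0006  0.0003] x ax [-0.0006 -1.      0.0001]
units [-0.0182  0.1809 -0.0272]
```

View pics/g2.png

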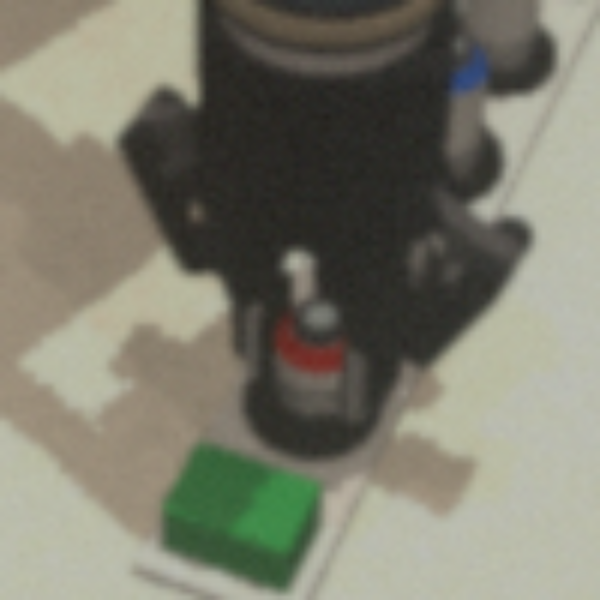

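Call:
{"method": "send_rows", "body": {"plan": [{"linear": [0,0.05,0],"roll": 0},{"linear": [0,0.05,0],"roll": 0},{"linear": [0,0.03,0],"roll": 0},{"linear": [0,0,0],"roll": 0},{"linear": [0,0,0],"roll": 0}]}}

```text
t: 37.3
tcp_pos: [0.6637, -0.0815, -0.0107]
tool_rot: [0.5, -0.5, 0.5, -0.5]
force: [0.1, 0.4, -0.6]
finger_gap: 0.337
```

Call:
{"method": "send_rows", "body": {"plan": [{"linear": [0,0.03,0],"roll": 0},{"linear": [0,0.03,0],"roll": 0},{"linear": [0,0,0],"roll": 0},{"linear": [0,0,0],"roll": 0},{"linear": [0,0,0],"roll": 0}]}}

```text
t: 37.92
tcp_pos: [0.6638, -0.0815, -0.0121]
tool_rot: [0.5, -0.5, 0.5, -0.5]
force: [-1.3, 0.5, 4.2]
finger_gap: 0.335
```

Contact. I'll release, retreat upward and back, then check everything.

Call:
{"method": "send_rows", "body": {"plan": [{"linear": [0,0,0],"roll": 0},{"linear": [0,0,0],"roll": 0},{"linear": [0,0,0],"roll": 0},{"linear": [0,-0.3,0],"roll": 0},{"linear": [0,-0.9,0],"roll": 0}], "claw": 65}}

```text
t: 38.55
tcp_pos: [0.6624, -0.0811, 0.0227]
tool_rot: [-0.5, 0.501, -0.499, 0.499]
force: [-0.0, 0.1, -0.0]
finger_gap: 0.76
```

Call:
{"method": "send_rows", "body": {"plan": [{"linear": [0,-0.9,0],"roll": 0},{"linear": [0,-0.9,0],"roll": 0},{"linear": [0,-0.9,-0.5],"roll": 0},{"linear": [0.9,-0.4,-0.9],"roll": 0},{"linear": [0.9,0,-0.9],"roll": 0}]}}

```text
t: 39.17
tcp_pos: [0.5953, -0.1361, 0.1188]
tool_rot: [0.5, -0.498, 0.501, -0.501]
force: [-0.2, -0.8, 0.6]
finger_gap: 0.763
```

Call:
{"method": "send_rows", "body": {"plan": [{"linear": [0.9,0,-0.9],"roll": 0},{"linear": [0.9,0,-0.9],"roll": 0},{"linear": [0.9,0,-0.9],"roll": 0},{"linear": [0.9,0,-0.9],"roll": 0},{"linear": [0.9,0,-0.9],"roll": 0}]}}

```text
t: 39.8
tcp_pos: [0.459, -0.2714, 0.1173]
tool_rot: [0.5, -0.5, 0.501, -0.5]
force: [0.4, 0.1, 0.9]
finger_gap: 0.764
```

Call:
{"method": "send_rows", "body": {"plan": [{"linear": [0.9,0,0],"roll": 0},{"linear": [0.9,0,0],"roll": 0},{"linear": [0.9,0,0],"roll": 0},{"linear": [0.9,0,0],"roll": 0},{"linear": [0.9,0,0],"roll": 0}]}}

```text
t: 40.42
tcp_pos: [0.4609, -0.4073, 0.117]
tool_rot: [0.5, -0.499, 0.501, -0.5]
force: [0.2, -0.2, -0.0]
finger_gap: 0.76
```

```bash
python3 st.py; python3 - <<'E'
from h import *
a=manip.snapshot('scene')[110:290,210:350]
cv2.imwrite('pics/z1.png',cv2.resize(a,None,fx=3.3,fy=3.3))
b=manip.snapshot('top')[110:260,90:350]
cv2.imwrite('pics/z2.png',cv2.resize(b,None,fx=3,fy=3))
for q in ("obj_red","obj_yellow","obj_blue","obj_white","dish"):
    for c in('scene','top'):print(q,c,[([round(v) for v in d["extent"]],round(d["p"],2)) for d in manip.look_for(c,q)[:2]])
P={'red':(.663,-.081,.036),'yel':(.6584,-.0192,.047),'blu':(.6536,.0424,.058),'whi':(.6491,.1042,.069)}
for n,(x,y,h) in P.items(): print(n,'exp nose scene',(np.array(proj('scene',[x,y-.0018,h+.01]))-[210,110])*3.3,'top',(np.array(proj('top',[x,y+.0018,h+.01]))-[90,110])*3)
E
```

```text
t 40.425 tcp [ 0.4609 -0.4073  0.117 ] gap 64.90743671223625 F [ 0.2396 -0.1581 -0.0077] q [-0.9054  0.6207  1.5392  0.0004  0.9795 -0.9054]
z ax [ 1.     -0.0002  0.0017] x ax [-0.0002 -1.      0.0015]
obj_red scene [([266, 242, 283, 260], 0.77)]
obj_red top [([288, 134, 301, 148], 0.77), ([199, 136, 216, 154], 0.42)]
obj_yellow scene [([276, 213, 292, 240], 0.59)]
obj_yellow top [([262, 136, 274, 148], 0.73)]
obj_blue scene [([287, 194, 300, 216], 0.87), ([304, 198, 314, 207], 0.63)]
obj_blue top [([232, 135, 247, 154], 0.79)]
obj_white scene [([296, 172, 307, 201], 0.75), ([269, 230, 294, 243], 0.68)]
obj_white top [([231, 135, 249, 154], 0.69), ([200, 137, 216, 156], 0.66)]
dish scene []
dish top [([160, 212, 195, 239], 0.71)]
red exp nose scene [204.25375824 446.21828988] top [625.89296324  86.57288615]
yel exp nose scene [243.03407663 363.49894675] top [536.06571651  88.0479805 ]
blu exp nose scene [278.3679407  287.33881762] top [443.4721672   89.86439481]
whi exp nose scene [311.57973261 216.86687389] top [347.35390928  91.30002962]
```

View pics/z1.png

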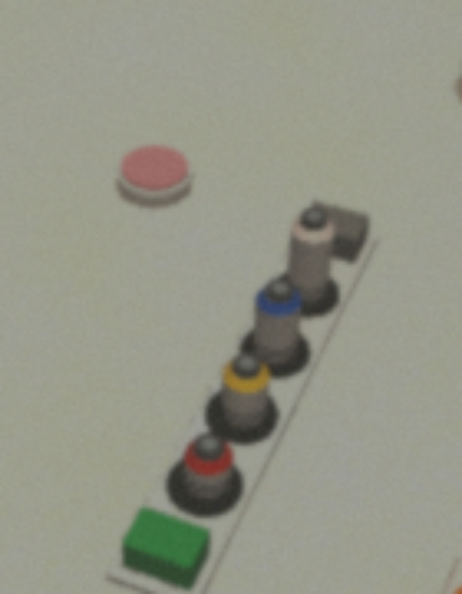

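View pics/z2.png

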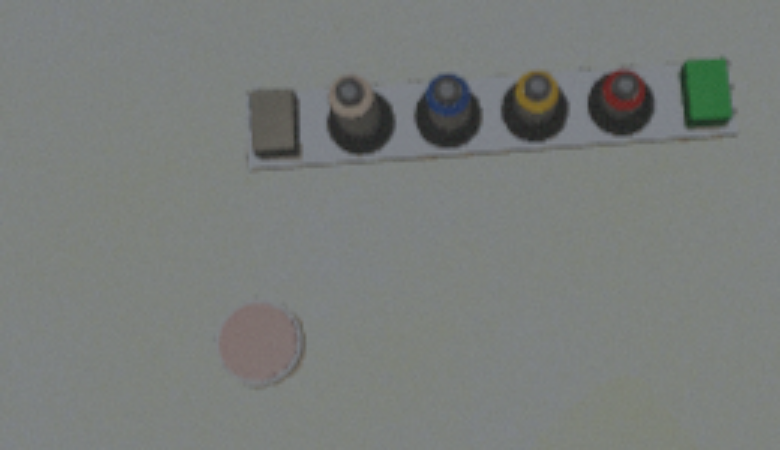

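All four noses lie within about 1.5 px (2–3 mm) of where they should be over the pad centres in both views. The dish hasn't moved. I'll hand in.

```bash
python3 -c "
from station import manip
manip.sign_off()"
```

```text
the job is handed in; nothing more can be done
```

The four objectives stand upright, lens up, on the black pads. From the green end block the order is red (36 mm), yellow (47 mm), blue (58 mm), white (69 mm). I handed the job in at about 41 s of the 86 s allowed.

**How it was done:** I moved blue, yellow, white and red in turn. I lowered yellow, white and red until the wrist force showed contact with the pad. Blue showed no clear contact, so I let it go at the computed height, within about 1 mm of the pad. The arm is clear of everything with the gripper open.

**Last checks:**
- **Position:** all four noses lay within about 1.5 px (2–3 mm) of their expected spot over the pad centres in both cameras.
- **Uprightness:** all four look upright in the final pictures. I did not measure tilt separately.
- **Dish:** it showed in both final pictures and looks unmoved. The detector missed it in the final scene picture, but found it in the top one.

**Things that disagreed:**
- **Fingertips:** in both cameras they stood about 30 mm above the reported TCP, not 8 mm below it as the stated overhang says. The missing table contact while going down confirmed it, so I set the grasp heights from the images and the force readings.
- **Pads:** the two cameras differed by about 3.6 mm in y on the pad positions, so I aimed for the average.
- **Detector:** the networks sometimes mixed up objectives or reported pads as objectives, so I checked what they reported against the pictures.

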